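Load the egg cooker and put its knob back on

TASK

Get the egg cooker ready: take the two raw eggs out of their egg cups and lower them gently into the steel pot, one on each side of its low partition, letting each go only when it stands on the pot's floor or is within a few millimetres of it, never dropping or knocking one. The cooker's control knob was pulled off for cleaning: put it back on its square shaft, fully home. Leave the egg cups standing on the worktop and all the other things where they are.

Things in the scene. Friction and masses are not known exactly. Their poses are not given: they have to be found in the camera images.
- cooker: Egg cooker, fixed; position and yaw vary. Round steel pot, open at the top: inner radius 88 mm, outer 93 mm, inner floor 25 mm and rim 100 mm above the worktop, on a white foot of radius 104 mm. On its -y side a white control block, 84 mm in x, from y = -98 to -176 mm, flat top 100 mm high. On its +y side a black loop handle out to 121 mm, 90 mm high. Origin: pot's axis, on the worktop; z up.
- pot_left (a point): Middle of the pot's floor half on the cooker's +y side of the partition; on the inner floor, 42 mm from the pot's axis. Axes as the cooker's. The metal partition runs along the cooker's x axis across the pot's middle, 4 mm thick, rising 18 mm from the floor.
- pot_right (a point): The same on the cooker's -y side (the side of the control block).
- shaft (a point): Foot centre of the fixed upright square steel shaft, on the flat top of the control block, 138 mm from the pot's axis on the -y side. Shaft 12 x 12 mm, faces square to the cooker's x and y axes, 15 mm tall; its top 5 mm taper to 7 x 7 mm. Axes as the cooker's.
- knob: Black plastic knob, loose, 35 g, first standing on the worktop, bore down, any yaw. Square skirt 44 x 44 mm, 17 mm high, with a 14.5 mm square bore through it; on top a grip bar 44 mm long (along its x), 16 mm wide (y), from 17 to 39 mm high. Origin: centre of underside; z up. Fits the shaft at any quarter turn (1.2 mm play each way); fully home, it rests on the control block.
- egg_a: A raw hen's egg (rigid), light brown, about 60 g, 57 mm long and 44 mm across; at first standing upright, broad end down, in egg cup a. Origin: its broad end; z axis along the egg to the narrow end. Round: it may tip over and roll a little when let go.
- egg_b: The other egg, the same, at first in egg cup b.
- egg_a_centre (a point): Centre of the widest part of egg a: on its axis, 22 mm from the broad end, where it measures 44 mm across. At the start it is 55 mm above the worktop and 11 mm above the cup's rim.
- egg_b_centre (a point): The same for egg b.
- cup_a: White ceramic egg cup on a foot, loose, 70 g, 44 mm high, rim 44 mm across, foot 46 mm across; egg a rests loosely in it. Origin: centre of the underside. The two cups, the knob and the sweetener dispenser stand in four places around the cooker, at random.
- cup_b: The second egg cup, the same, with egg b.
- dispenser: Push dispenser of sweetener tablets, white, loose, 30 x 22 mm, 66 mm high, light and easily toppled; a bystander. Origin: centre of its underside.
- teapot: Squat brown teapot, 128 mm high, 160 mm across the body, right of the work area; a bystander. Origin: centre of its underside.
- mug: White mug, 92 mm high, 82 mm across, behind the cooker; a bystander. Origin: centre of its underside.
- scoop: Red plastic tea scoop lying behind the cooker, about 115 mm long, 20 mm high; a bystander. Origin: under its bowl.
- teaspoon: Steel teaspoon, 140 mm long, lying flat between robot and cooker; a bystander. Origin: the middle of its underside.
There are look-alikes about, which are no part of the job. Leave any green, pink or purple look-alike of the egg_b alone.

How it is judged:
By the outcome, as a careful person would: the job done as asked, in the order asked, and still so for the second after the job is handed in, with the robot touching nothing.
It also fails if it takes over 66 s, if anything falls off the work surface, if the arm or the gripper's body presses on something with over 40 N, if the wrist force passes 120 N, or if a joint passes its speed limit or range.

ROBOT

A 6-joint arm with a two-finger parallel gripper is mounted at the origin on the work surface. World frame = base frame: x ahead of the robot, y to its left, z up, the work surface at z = 0. Lengths are in mm, angles in degrees, forces in N, time in s.
With the tool pointing down it reaches from about 300 to 850 mm from the base axis. Payload 4.2 kg.
Tool frame: the origin (TCP) lies midway between the tips of the shut fingers; the grasp point (between the pads) lies 19 mm behind it (env.hold_point_z is the z of the grasp point in the tool frame, in mm); z points along the fingers, y is the direction in which the jaws open and shut (so a half turn about z gives the same grasp; the last joint's range is limited). The gripper opens to 91 mm and grips with 3 to 60 N. Pads are 32 mm wide; open, the fingers measure 118 mm over their backs; the gripper's body (76 mm by 178 mm) begins 60 mm behind the grasp point.
Start: joints at [-76.49, 18.312, 89.639, -0, 72.044, -1.146], TCP at [145.489, -556.306, 213.976] pointing down, gripper open.
Joint ranges: [-177.97, 177.97], [-48.28, 115.42], [12.27, 149.76], [-77.06, 257.06], [2.81, 150.46], [-146.56, 146.56]. Speed limits (degrees/s): [147.25, 147.25, 180, 180, 180, 180].

INTERFACE

Orientations are given as [roll, pitch, yaw] about the fixed x, y, z axes, in that order (R = Rz(yaw) Ry(pitch) Rx(roll)).
In Python, from workcell import env, grab_frame, camera_params, spotter gives the robot as it stands. The module is installed in compiled form; this text tells all that it offers.
- The arm moves only by the shell command python3 -m jog 'ROWS' [FORCE]. ROWS is text: rows parted by semicolons, each of 7 numbers parted by spaces: the turn, a rotation vector about the world's x, y, z in units of 5 degrees (1.0 is 5 degrees), then the shift along the world's x, y, z in units of 25 mm (1.0 is 25 mm), then the opening, from 0 (shut) to 1 (fully open). A call has 1 to 5 rows; each row is the pose to reach, as a shift and turn from the pose commanded when the call began; what a row does not reach only later rows make up. A row lasts 1/8 s, in which the tool goes at most 62.5 mm and 10.7 degrees, less where a joint would pass 70% of its speed; a pose out of reach is approached as far as the arm can. A call with a gripper value outside its range is refused whole. The fingers move at their own pace and stop on an object; FORCE is the grip in N (left out, the last holds). Time passes only in rows, so rows that repeat a pose let the fingers close. It gives the time, the measured TCP pose, the force and the opening at its end, in the units of the state.
- env.state(): the state, without advancing time (a new reading comes with each control period).
- grab_frame(name): name is "scene" or "side" or "wrist"; returns the picture (384x512x3 uint8, red, green, blue); there is no depth.
- camera_params(name): a dict with "K" (3x3 intrinsics, pixels), "rvec" (rotation vector, rad) and "tvec" (3), from world to camera coordinates, as OpenCV has them. Camera axes: x right, y down, z forward; pixel columns grow to the right and rows downward; lengths in mm; the calibration is good to about 2 mm. A picture is of the moment at which its call begins: read the wrist's pose just before it. camera_params takes no time and is no camera call; for the wrist camera it gives the pose at the moment of the call.
- env.job_done(): hands the job in, once; it reports no verdict.
Trained networks look in the newest picture that a camera, given by its name, has taken for a name from the list of things; names that differ only in an ending like _2 or _b are one class to them, and where a whole thing is asked for, a point or a joint stands for the part that bears it (a point fixed in the world has none). Each returns a list of dicts, best first, with "conf" (0 to 1); they miss things now and then, are a little off and sometimes report something else, mostly with a low value. They report only what shows in the picture. A call takes as long as a camera call. They do not tell look-alikes from the thing itself.
- spotter.look_for(query, camera): "box" ([left, top, width, height] in pixels, round what is visible of it).
- spotter.trace(query, camera): "region" (384x512 bool, what is visible of it) and "box" ([left, top, width, height] in pixels, round what is visible of it).
The state is a dict: "time_s": time; "qpos": joint angles; "qvel": joint speeds; "effort": joint torques, N m; "ee_pos": TCP position; "ee_rot": TCP orientation; "force": force on the tool from outside, world axes, zero at the start; "torque": the same for the moment, N m; "gripper_width": finger opening in mm.
Only numpy, scipy, OpenCV 4.12 (cv2) and the standard library are available. Lean on these libraries where they do the work, as an engineer would, in place of code of your own. Each camera call takes 0.05 s, during which the arm holds its last target. There are 200 camera calls.

## Working session

There is one attempt and no reset: what is moved stays moved. The work goes in short steps, Python scripts to look and compute and a shell command to move; the robot and the scene stay as the last step left them, time stands still between calls to the robot, and variables do not carry over. Pictures are saved under pics/ and viewed, about 8 in all and at most 12, crops included, and the job is handed in when it is done.

```bash
mkdir -p pics; ls; cat > h.py <<'E'
import numpy as np,cv2
from workcell import env,grab_frame,camera_params,spotter
def ray(cam,uv,z,P=None):
    P=P or camera_params(cam);K=np.array(P["K"],float);R=cv2.Rodrigues(np.array(P["rvec"],float))[0];t=np.array(P["tvec"],float).ravel()
    c=-R.T@t;d=R.T@np.linalg.inv(K)@np.array([uv[0],uv[1],1.]);return c+d*(z-c[2])/d[2]
def proj(cam,p,P=None):
    P=P or camera_params(cam)
    return cv2.projectPoints(np.array(p,float).reshape(-1,1,3),np.array(P["rvec"],float),np.array(P["tvec"],float),np.array(P["K"],float),None)[0].reshape(-1,2)
def save(n,im):cv2.imwrite(f"pics/{n}.png",im[...,::-1])
E
python3 - <<'E'
from h import *
a=grab_frame("scene");b=grab_frame("side")
save("scene",a);save("side",b)
for c in("scene","side"):
    P=camera_params(c);R=cv2.Rodrigues(np.array(P["rvec"],float))[0];print(c,(-R.T@np.array(P["tvec"]).ravel()).round(),np.round(P["K"],0).tolist())
    for q in("egg_a","cup_a","knob","dispenser","cooker"):
        for d in spotter.look_for(q,c)[:5]:print(q,np.round(d["box"],1),round(d["conf"],2))
s=env.state();print(s["time_s"],s["ee_rot"],env.hold_point_z)
E
```

```text
pics
scene [927. 436. 999.] [[405.0, 0.0, 251.0], [0.0, 405.0, 194.0], [0.0, 0.0, 1.0]]
egg_a [278.6 305.2  20.7  21.9] 0.84
egg_a [293.  283.5  18.7  18.4] 0.7
egg_a [355.9 264.8  19.3  16.3] 0.56
egg_a [348.3 341.   21.3  19.1] 0.52
egg_a [318.2 305.2  22.7  25.4] 0.5
cup_a [351.6 272.9  18.3  18.7] 0.61
cup_a [239.7 130.8   9.5  19. ] 0.21
knob [181.7 145.2  21.6  16.1] 0.61
dispenser [239.3 130.7  12.6  20.4] 0.49
cooker [169.6  64.5  51.2  49.4] 0.63
cooker [218.1 163.8 105.1  93.9] 0.61
side [  383. -1024.   627.] [[387.0, 0.0, 258.0], [0.0, 387.0, 193.0], [0.0, 0.0, 1.0]]
egg_a [232.2 137.9   4.5   8.8] 0.63
egg_a [200.2 147.5  12.5   9.3] 0.5
egg_a [260.1 151.8  11.8  10.9] 0.44
cup_a [238.3 149.7  10.8  10.8] 0.6
cup_a [209.2 257.3  86.9 126.7] 0.47
knob [274.7 247.2  22.6  27.1] 0.78
dispenser [238.  152.6  10.3   7.1] 0.63
dispenser [306.2 179.4  34.   37.7] 0.56
dispenser [214.  237.7   9.3  28.4] 0.5
cooker [206.3 159.3  72.2  70.8] 0.73
0.6 [1.79993706e+02 1.01191136e-03 1.46585064e+01] -18.8
```

View pics/scene.png

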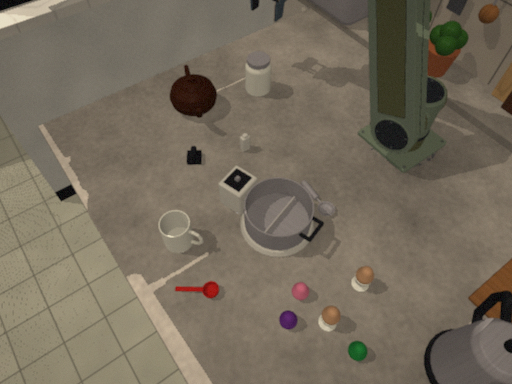

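View pics/side.png

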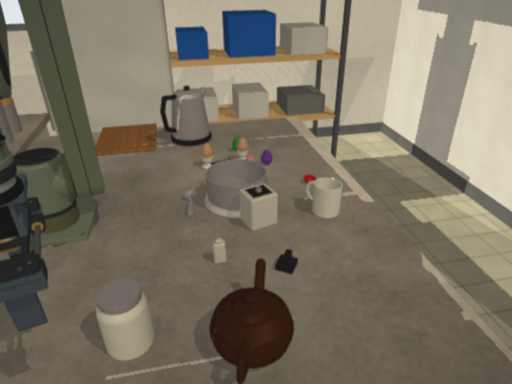

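The brown eggs standing in cups are at scene pixels (365,275) and (330,316). The green (358,351), pink (301,291) and purple (288,320) ones are look-alikes. The knob is at (194,156), the block and shaft at (238,180), and the pot at (278,212).

```bash
cat >> h.py <<'E'
def blob(im,box,f):
    x,y,w,h=box;m=np.zeros(im.shape[:2],bool);hsv=cv2.cvtColor(im,cv2.COLOR_RGB2HSV);m[y:y+h,x:x+w]=f(hsv[y:y+h,x:x+w].astype(int))
    n,l,s,c=cv2.connectedComponentsWithStats(m.astype(np.uint8));i=1+np.argmax(s[1:,4]);return c[i],s[i]
brown=lambda h:(h[...,0]<20)&(h[...,1]>95)&(h[...,2]>90)
def tri(obs):
    A=[];b=[]
    for cam,uv,P in obs:
        p0=ray(cam,uv,0,P);p1=ray(cam,uv,100,P);d=(p1-p0)/np.linalg.norm(p1-p0);M=np.eye(3)-np.outer(d,d);A.append(M);b.append(M@p0)
    return np.linalg.lstsq(np.vstack(A),np.hstack(b),rcond=None)[0]
E
python3 - <<'E'
from h import *
a=cv2.imread("pics/scene.png")[...,::-1].copy();b=cv2.imread("pics/side.png")[...,::-1].copy()
A=[]
for n,bx,bs in(("a",(350,258,32,30),(200,140,15,20)),("b",(315,300,30,30),(235,136,14,18))):
    c,s=blob(a,bx,brown);d,t=blob(b,bs,brown);print(n,c.round(1),s,d.round(1),t);print(ray("scene",c,58).round(1),ray("side",d,58).round(1),tri([("scene",c,None),("side",d,None)]).round(1))
for n,uv,z in(("knob",(194,157),20),("shaft",(238,179),112),("pot rim",(279,208),100),("disp",(245,144),33),("mug",(176,230),45),("spoon end",(328,208),3),("spoon2",(307,185),3),("scoop",(211,289),10),("teapot",(193,95),64),("pink",(301,291),20),("purple",(288,320),20),("green",(358,351),20)):print(n,ray("scene",uv,z).round())
cr=a[160:260,200:340];save("c1",np.vstack([cv2.resize(cr,None,fx=4,fy=4,interpolation=3)]))
cr=a[250:340,270:390];save("c2",cv2.resize(cr,None,fx=5,fy=5,interpolation=3))
E
```

```text
a [364.6 274.6] [356 266  18  18 250] [206.6 150. ] [201 143  12  14 134]
[463.5 283.   58. ] [463.6 293.8  58. ] [464.  283.8  61.7]
b [330.7 314.8] [322 306  18  19 269] [242.3 144.4] [237 137  11  14 115]
[599.1 308.4  58. ] [600.  316.1  58. ] [599.5 308.9  60.8]
knob [ 598. -312.   20.]
shaft [ 572. -107.  112.]
pot rim [534.  25. 100.]
disp [ 445. -254.   33.]
mug [ 777. -106.   45.]
spoon end [376.  64.   3.]
spoon2 [373. -34.   3.]
scoop [785.  75.  10.]
teapot [ 477. -508.   64.]
pink [606. 215.  20.]
purple [678. 252.  20.]
green [591. 403.  20.]
```

View pics/c2.png

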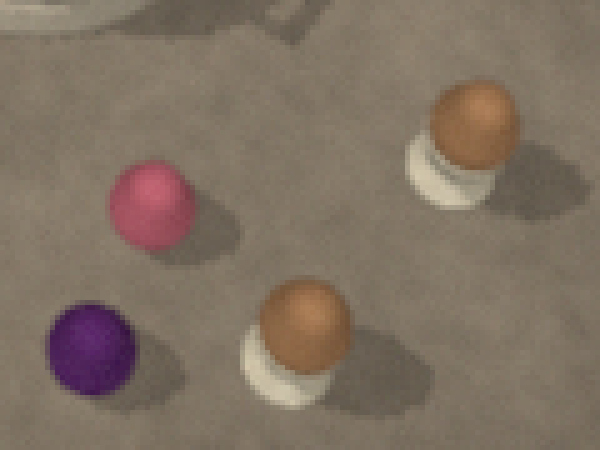

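```bash
python3 -m jog '0 0 2 1.2 2 0.5 1; 0 0 4 2.4 4 1 1; 0 0 6 3.6 6 1.5 1; 0 0 8 4.8 8 2 1; 0 0 10 6 10 2.5 1' 8; python3 -m jog '0 0 2 1.2 2 0.3 1; 0 0 4 2.4 4 .6 1; 0 0 6 3.6 6 .9 1; 0 0 8 4.8 8 1.2 1; 0 0 8.2 5 10 1.5 1'
python3 - <<'E'
from h import *
s=env.state();print(s["time_s"],s["ee_pos"],s["ee_rot"],np.round(s["qpos"],1))
P=camera_params("wrist");w=grab_frame("wrist");save("w1",w);np.save("P1.npy",P,allow_pickle=True)
for p in((572,-107,115),(534,25,100),(464,284,55),(599,309,55)):print(proj("wrist",p,P).round())
E
```

```text
time_s: 1.23
ee_pos: [296.2, -304.7, 277.1]
ee_rot: [179.9, 0.0, 65.0]
force: [0.5, -1.0, -0.0]
gripper_width: 90.9
time_s: 1.85
ee_pos: [421.8, -54.4, 314.1]
ee_rot: [180.0, 0.0, 105.8]
force: [1.5, 1.1, -0.0]
gripper_width: 91.1
1.85 [421.82241119 -54.38108418 314.12784647] [1.79955024e+02 3.72245491e-03 1.05783413e+02] [ -8.9   1.5  96.4   0.   82.1 -24.7]
[[368. 242.]]
[[374. 122.]]
[[ 386. -147.]]
[[ 517. -132.]]
```

View pics/w1.png

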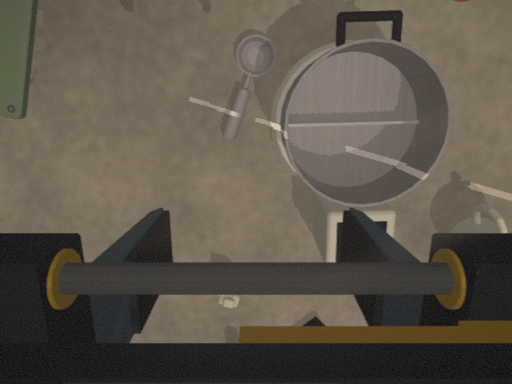

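The wrist view shows the pot rim centred near (367,122), the partition from (288,125) to (418,122), the handle at (369,25) and the block hidden behind a finger at (360,235). I'll fit the cooker pose to the edges in all three views.

```bash
cat >> h.py <<'E'
from scipy.optimize import minimize
def circ(r,z,n=120):
    t=np.linspace(0,2*np.pi,n,endpoint=False);return np.c_[r*np.cos(t),r*np.sin(t),0*t+z]
def seg(a,b,n=30):
    t=np.linspace(0,1,n)[:,None];return np.array(a)*(1-t)+np.array(b)*t
def model():
    c=[(-42,-98,100),(42,-98,100),(42,-176,100),(-42,-176,100)]
    return np.vstack([circ(93,100),circ(88,100),seg((-80,-2,43),(80,-2,43)),seg((-80,2,43),(80,2,43))]+[seg(c[i],c[(i+1)%4]) for i in(1,2,3)])
def fitcost(views,M,p):
    c,s=np.cos(p[2]),np.sin(p[2]);W=np.c_[p[0]+c*M[:,0]-s*M[:,1],p[1]+s*M[:,0]+c*M[:,1],M[:,2]];tot=0
    for P,dt in views:
        q=proj("",W,P).astype(np.float32);d=cv2.remap(dt,q[:,0].copy(),q[:,1].copy(),1,borderValue=6);tot+=np.minimum(d,6).mean()
    return tot
def dtof(im,mask=None):
    e=cv2.Canny(cv2.GaussianBlur(im,(3,3),0),40,100)
    if mask is not None:e[mask]=0
    return cv2.distanceTransform(255-e,2,5)
def fit(views,M,p0):
    best=None
    for dx in(-8,0,8):
        for dy in(-8,0,8):
            for da in(-.06,0,.06):
                r=minimize(lambda p:fitcost(views,M,p*[1,1,.01]),[p0[0]+dx,p0[1]+dy,(p0[2]+da)*100],method="Nelder-Mead",options=dict(initial_simplex=np.array([p0[0]+dx,p0[1]+dy,(p0[2]+da)*100])+np.array([[0,0,0],[4,0,0],[0,4,0],[0,0,4]])))
                if best is None or r.fun<best.fun:best=r
    return best.x*[1,1,.01],best.fun
E
python3 - <<'E'
from h import *
L=lambda n:cv2.imread(f"pics/{n}.png")[...,::-1].copy()
P1=np.load("P1.npy",allow_pickle=True).item();w=L("w1");mk=np.zeros((384,512),bool);mk[205:]=1
V={"scene":(camera_params("scene"),dtof(L("scene"))),"side":(camera_params("side"),dtof(L("side"))),"wrist":(P1,dtof(w,mk))}
M=model();Mw=M[:300];p0=np.array([534,25,.28])
for k in V:
    p,f=fit([V[k]],Mw if k=="wrist" else M,p0);print(k,p[:2].round(1),np.degrees(p[2]).round(1),round(f,2))
p,f=fit(list(V.values()),M,p0);print("all",p[:2].round(1),np.degrees(p[2]).round(2),round(f,2))
c,s=np.cos(p[2]),np.sin(p[2])
out=[]
for k,im in(("scene",L("scene")),("wrist",w)):
    W=np.c_[p[0]+c*M[:,0]-s*M[:,1],p[1]+s*M[:,0]+c*M[:,1],M[:,2]]
    if k=="scene":
        im=cv2.resize(im[155:260,215:340],None,fx=4,fy=4,interpolation=3);q=(proj("",W,V[k][0])-[215,155])*4+1.5
    else:q=proj("",W,V[k][0])
    for u in q.astype(int):cv2.circle(im,tuple(map(int,u)),1,(255,0,0),-1)
    save("fit_"+k,im)
R=np.array([[c,-s],[s,c]])
for n,l in(("left",(0,42)),("right",(0,-42)),("shaft",(0,-138))):print(n,(p[:2]+R@l).round(1))
E
```

```text
scene [529.9  19.4] 17.5 0.61
side [533.5  28. ] 14.0 2.14
wrist [527.6  17.1] 17.3 1.13
all [528.9  17.7] 17.45 5.18
left [516.3  57.7]
right [541.5 -22.4]
shaft [ 570.3 -114. ]
```

View pics/fit_scene.png

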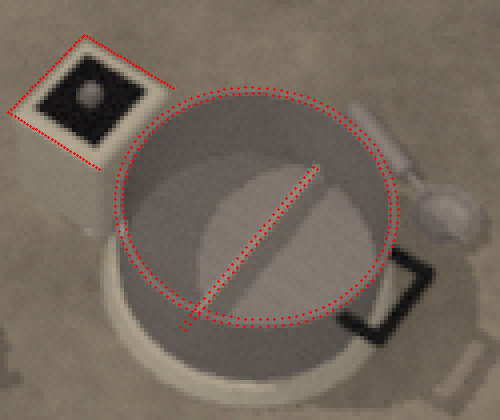

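The scene fit overlays cleanly on the rim, the block's top edges and the partition. Next I'll move so the wrist camera sees both eggs.

```bash
python3 -m jog '0 0 .32 .7 2.3 0 1; 0 0 .32 1.4 4.6 0 1; 0 0 .32 2 6.8 0 1; 0 0 .32 2.6 8.4 0 1;0 0 .32 2.6 8.4 0 1'
python3 - <<'E'
from h import *
s=env.state();print(s["time_s"],s["ee_pos"].round(1) if hasattr(s["ee_pos"],"round") else s["ee_pos"],s["ee_rot"])
P=camera_params("wrist");w=grab_frame("wrist");save("w2",w);np.save("P2.npy",P,allow_pickle=True)
R=cv2.Rodrigues(np.array(P["rvec"],float))[0];print((-R.T@np.array(P["tvec"]).ravel()).round())
for p,n in(((464,284,55),"a"),((599.5,309,55),"b")):
    u=proj("wrist",p,P)[0];
    if 0<u[1]<384:
        c,st=blob(w,(max(0,int(u[0])-50),max(0,int(u[1])-50),100,100),brown);print(n,u.round(1),c.round(1),st,[ray("wrist",c,z,P)[:2].round(1) for z in(55,60)])
        cs,_=blob(cv2.imread("pics/scene.png")[...,::-1].copy(),((350,258,32,30) if n=="a" else (315,300,30,30)),brown);print(tri([("wrist",c,P),("scene",cs,None)]).round(1))
E
```

```text
time_s: 2.52
ee_pos: [486.0, 155.7, 313.3]
ee_rot: [-180.0, -0.0, 107.5]
force: [0.6, -0.1, -0.3]
gripper_width: 91.3
2.525 [486.  155.7 313.3] [-1.79967897e+02 -1.70238891e-02  1.07464166e+02]
[463. 227. 484.]
a [272.3  46.9] [270.8  46.6] [ 253   27   37   40 1161] [array([462.2, 283.7]), array([462.2, 283.1])]
[462.5 283.2  56.5]
b [388.   62.2] [387.1  61.9] [ 368   43   40   39 1193] [array([598.4, 309. ]), array([596.8, 308.1])]
[598.2 308.5  55.9]
```

View pics/w2.png

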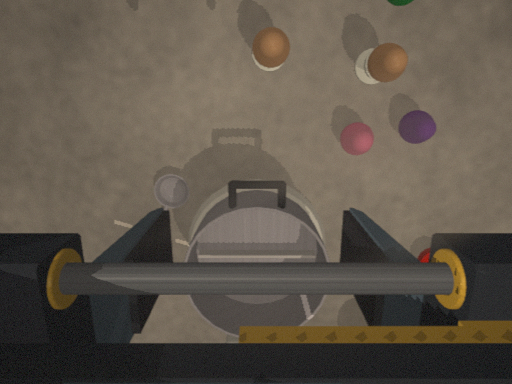

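The wrist and scene views agree: egg a at (462.5,283.3) and egg b at (598,308.7). The pink (357,138) and purple (417,127) ones are clear of both. I'll start with egg a.

```bash
python3 -m jog '0 0 0 -.4 1.9 -1.5 1; 0 0 0 -.8 3.8 -3 1; 0 0 0 -.94 5.1 -5 1; 0 0 0 -.94 5.1 -7.2 1; 0 0 0 -.94 5.1 -7.2 1'; python3 -m jog '0 0 0 0 0 -1.5 1; 0 0 0 0 0 -2.6 1; 0 0 0 0 0 -3.4 1; 0 0 0 0 0 -3.8 1;0 0 0 0 0 -3.8 1'
```

```text
time_s: 3.2
ee_pos: [459.2, 278.4, 130.8]
ee_rot: [-179.5, 0.2, 107.2]
force: [-0.2, -0.2, 1.0]
gripper_width: 91.1
time_s: 3.82
ee_pos: [463.0, 281.0, 40.2]
ee_rot: [179.9, -0.0, 107.2]
force: [-0.4, -0.0, 0.2]
gripper_width: 91.3
```

```bash
python3 -m jog '0 0 0 0 .08 -.12 1; 0 0 0 0 .08 -.12 1'; python3 -m jog '0 0 0 0 0 0 .6; 0 0 0 0 0 0 .45; 0 0 0 0 0 0 .4;0 0 0 0 0 0 .4;0 0 0 0 0 0 .4' 8
```

```text
time_s: 4.08
ee_pos: [462.4, 283.5, 36.7]
ee_rot: [179.9, -0.0, 107.3]
force: [-0.5, -0.8, -0.5]
gripper_width: 90.8
time_s: 4.7
ee_pos: [462.2, 283.3, 36.0]
ee_rot: [180.0, -0.0, 107.3]
force: [0.6, 0.2, -0.5]
gripper_width: 44.0
```

```bash
python3 -m jog '0 0 0 0 0 0 .2; 0 0 0 0 0 0 0;0 0 0 0 0 0 0' 8;python3 -m jog '0 0 0 0 0 .3 0;0 0 0 0 0 .8 0; 0 0 0 0 0 1.6 0; 0 0 0 0 0 2.8 0;0 0 0 0 0 4 0'; python3 -m jog '0 0 0 0 0 .9 0; 0 0 0 0 0 1 0; 0 0 0 0 0 1 0'
```

```text
time_s: 5.08
ee_pos: [462.2, 283.3, 36.1]
ee_rot: [180.0, -0.0, 107.3]
force: [0.8, -0.3, 0.1]
gripper_width: 43.1
time_s: 5.7
ee_pos: [461.8, 283.1, 137.7]
ee_rot: [180.0, -0.0, 107.3]
force: [0.6, 0.2, -0.6]
gripper_width: 43.1
time_s: 6.08
ee_pos: [461.5, 282.9, 160.7]
ee_rot: [-180.0, 0.0, 107.3]
force: [-0.5, 0.1, -0.7]
gripper_width: 43.5
```

```bash
python3 -m jog '0 0 0 .4 -1.5 0 0;0 0 0 .9 -3.7 0 0;0 0 0 1.5 -6 0 0;0 0 0 2 -8 0 0;0 0 0 2.17 -9 0 0'; python3 -m jog '0 0 0 0 0 0 0;0 0 0 0 0 0 0'
python3 - <<'E'
from h import *
s=env.state();print(s["ee_pos"])
a=grab_frame("scene");b=grab_frame("side");save("s3",a);save("d3",b)
x,y,z=s["ee_pos"]
for k,im in(("scene",a),("side",b)):
    u=proj(k,(x,y,z+22))[0]
    try:
        c,st=blob(im,(int(u[0])-20,int(u[1])-20,40,40),brown);print(k,u,c,st)
    except Exception as e:print(k,u,e)
f=lambda im,c:cv2.resize(im[c[1]:c[1]+100,c[0]:c[0]+130],(520,400),interpolation=3)
save("m3",np.vstack([f(a,(220,130)),f(b,(180,100))])[:, :]) if 0 else save("m3",cv2.resize(np.hstack([f(a,(220,120)),f(b,(180,90))]),(800,308)))
E
```

```text
time_s: 6.7
ee_pos: [515.8, 55.7, 159.6]
ee_rot: [-179.8, -0.0, 107.1]
force: [0.4, 0.4, -0.3]
gripper_width: 43.1
time_s: 6.95
ee_pos: [515.6, 58.8, 160.2]
ee_rot: [-179.9, -0.1, 107.3]
force: [-0.6, -0.9, 0.3]
gripper_width: 43.2
[515.60991243  58.80490744 160.20938736]
scene [295.61620906 195.77990577] [296.75       176.16666667] [294 175   7   3  12]
side [228.1317935  141.02340342] [228.71270718 140.1160221 ] [223 131  13  19 181]
```

View pics/m3.png

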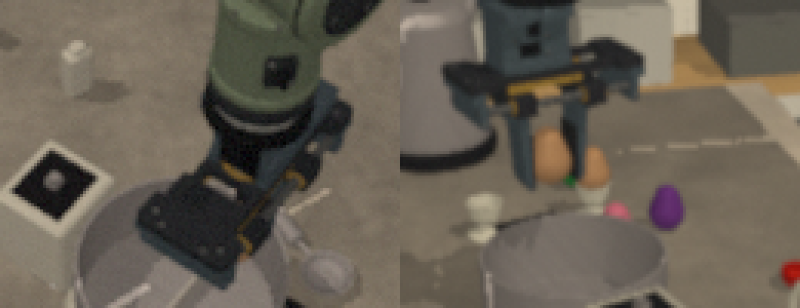

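Egg a is held upright, cup a stays standing, and the pot is directly below. Lowering.

```bash
python3 -m jog '0 0 0 0 0 -1 0;0 0 0 0 0 -2.2 0;0 0 0 0 0 -3.4 0;0 0 0 0 0 -4.2 0;0 0 0 0 0 -4.7 0'; python3 -m jog '0 0 0 0 0 -.2 0;0 0 0 0 0 -.4 0; 0 0 0 0 0 -.48 0; 0 0 0 0 0 -.48 0'
```

```text
time_s: 7.68
ee_pos: [515.7, 59.2, 42.4]
ee_rot: [-179.9, -0.0, 107.3]
force: [0.3, -1.0, -0.9]
gripper_width: 43.3
time_s: 8.18
ee_pos: [516.4, 58.2, 31.7]
ee_rot: [180.0, 0.0, 107.2]
force: [-0.1, -0.5, -1.0]
gripper_width: 43.2
```

```bash
python3 -m jog '0 0 0 0 0 -.06 0;0 0 0 0 0 -.11 0; 0 0 0 0 0 -.11 0;0 0 0 0 0 -.11 0'; python3 -m jog '0 0 0 0 0 0 0;0 0 0 0 0 0 0'
```

```text
time_s: 8.68
ee_pos: [516.3, 58.2, 28.7]
ee_rot: [180.0, 0.0, 107.3]
force: [0.4, 0.5, -0.1]
gripper_width: 43.2
time_s: 8.93
ee_pos: [516.3, 58.2, 28.7]
ee_rot: [180.0, 0.0, 107.3]
force: [1.0, 0.1, -0.8]
gripper_width: 43.2
```

```bash
python3 -m jog '0 0 0 0 0 0 .47;0 0 0 0 0 0 .5;0 0 0 0 0 0 .53;0 0 0 0 0 0 .57;0 0 0 0 0 0 .63'; python3 -m jog '0 0 0 0 0 0 .65;0 0 0 0 0 0.6 .65;0 0 0 0 0 2 .65;0 0 0 0 0 4 .65; 0 0 0 0 0 5 .65'
```

```text
time_s: 9.55
ee_pos: [516.3, 58.2, 28.7]
ee_rot: [180.0, 0.0, 107.3]
force: [0.0, 0.9, -0.6]
gripper_width: 57.0
time_s: 10.18
ee_pos: [517.6, 58.3, 157.6]
ee_rot: [179.7, 0.1, 107.3]
force: [-0.5, -0.3, -0.5]
gripper_width: 59.5
```

```bash
python3 -m jog '0 0 0 .7 2.2 .2 .65;0 0 0 1.4 4.4 .2 .8;0 0 0 2.1 6.6 0 1;0 0 0 2.8 8.8 0 1;0 0 0 3.27 10.02 -.5 1'; python3 -m jog '0 0 0 0 0 0 1;0 0 0 0 0 0 1'
python3 - <<'E'
from h import *
a=grab_frame("scene");save("s4",a);print(env.state()["ee_pos"])
b=grab_frame("side");save("d4",b)
c=blob(a,(250,180,60,70),brown);print(c)
f=lambda im,c:cv2.resize(im[c[1]:c[1]+100,c[0]:c[0]+130],(520,400),interpolation=3)
save("m4",cv2.resize(np.hstack([f(a,(210,160)),f(b,(180,110))]),(800,308)))
E
```

```text
time_s: 10.8
ee_pos: [599.1, 312.0, 143.1]
ee_rot: [179.8, -0.1, 107.4]
force: [-0.0, -0.2, -0.3]
gripper_width: 91.3
time_s: 11.05
ee_pos: [597.7, 308.0, 141.9]
ee_rot: [-180.0, 0.0, 107.3]
force: [0.5, -1.0, 0.1]
gripper_width: 91.3
[597.87055898 307.6647046  142.12822533]
(array([290.51 , 222.715]), array([283, 214,  16,  18, 200], dtype=int32))
```

View pics/m4.png

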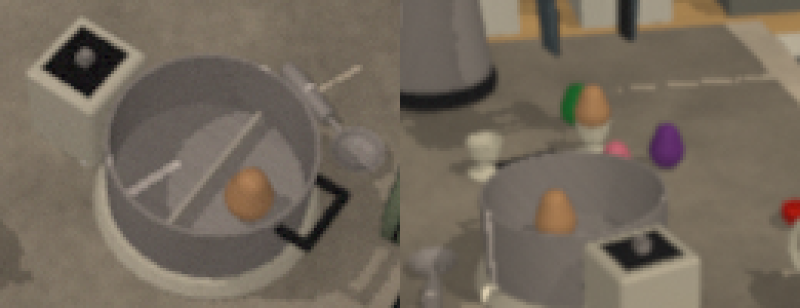

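Egg a stands upright in the left half of the pot, at scene pixel (290,223). Now egg b.

```bash
python3 -m jog '0 0 0 0 .03 -1.5 1; 0 0 0 0 .03 -2.6 1; 0 0 0 0 .03 -3.6 1; 0 0 0 0 .03 -4.2 1;0 0 0 0 .03 -4.2 1';  python3 -m jog '0 0 0 0 0 0 .8;0 0 0 0 0 0 .6; 0 0 0 0 0 0 .45; 0 0 0 0 0 0 .4;0 0 0 0 0 0 .4' 8;python3 -m jog '0 0 0 0 0 0 .2; 0 0 0 0 0 0 0;0 0 0 0 0 0 0' 8
```

```text
time_s: 11.78
ee_pos: [597.6, 308.6, 35.8]
ee_rot: [-179.9, 0.0, 107.2]
force: [0.7, 0.8, 0.8]
gripper_width: 90.6
time_s: 12.4
ee_pos: [598.1, 309.5, 36.3]
ee_rot: [180.0, -0.0, 107.3]
force: [1.6, 0.5, 0.6]
gripper_width: 44.0
time_s: 12.78
ee_pos: [598.1, 309.5, 36.3]
ee_rot: [180.0, -0.0, 107.3]
force: [0.9, 0.2, 0.2]
gripper_width: 43.1
```

```bash
python3 -m jog '0 0 0 0 0 .3 0;0 0 0 0 0 .9 0; 0 0 0 0 0 2 0; 0 0 0 0 0 3.5 0;0 0 0 0 0 5 0'; python3 -m jog '0 0 0 -.3 -1.5 0 0;0 0 0 -.7 -3.7 0 0;0 0 0 -1.1 -6 0 0;0 0 0 -1.5 -8.3 0 0;0 0 0 -1.85 -10.5 0 0'; python3 -m jog '0 0 0 -.3 -1.8 0 0;0 0 0 -.43 -2.76 0 0;0 0 0 -.43 -2.76 0 0;0 0 0 -.43 -2.76 0 0'
```

```text
time_s: 13.4
ee_pos: [597.9, 309.4, 163.4]
ee_rot: [180.0, -0.0, 107.3]
force: [0.7, 0.2, -1.9]
gripper_width: 43.7
time_s: 14.02
ee_pos: [551.5, 45.2, 162.7]
ee_rot: [179.9, 0.0, 107.3]
force: [1.3, -0.9, -0.5]
gripper_width: 43.6
time_s: 14.52
ee_pos: [541.3, -21.5, 162.0]
ee_rot: [179.9, -0.0, 107.3]
force: [-0.0, 0.0, -0.7]
gripper_width: 43.1
```

```bash
python3 -m jog '0 0 0 0 0 -1 0;0 0 0 0 0 -2.2 0;0 0 0 0 0 -3.4 0;0 0 0 0 0 -4.3 0;0 0 0 0 0 -4.8 0'; python3 -m jog '0 0 0 0 0 -.2 0;0 0 0 0 0 -.4 0; 0 0 0 0 0 -.46 0; 0 0 0 0 0 -.46 0'; python3 -m jog '0 0 0 0 0 0 0;0 0 0 0 0 0 0'
```

```text
time_s: 15.15
ee_pos: [540.8, -20.8, 40.2]
ee_rot: [-179.9, -0.0, 107.3]
force: [0.3, -0.5, 0.1]
gripper_width: 43.3
time_s: 15.65
ee_pos: [541.3, -22.1, 30.1]
ee_rot: [180.0, 0.0, 107.3]
force: [-0.2, -0.0, -0.8]
gripper_width: 42.9
time_s: 15.9
ee_pos: [541.1, -22.1, 30.0]
ee_rot: [180.0, 0.0, 107.3]
force: [-0.4, -0.4, -0.3]
gripper_width: 43.3
```

```bash
python3 -m jog '0 0 0 0 0 -.05 0;0 0 0 0 0 -.05 0'; python3 -m jog '0 0 0 0 0 0 .47;0 0 0 0 0 0 .5;0 0 0 0 0 0 .53;0 0 0 0 0 0 .57;0 0 0 0 0 0 .63'; python3 -m jog '0 0 0 0 0 0 .65;0 0 0 0 0 0.6 .65;0 0 0 0 0 2 .65;0 0 0 0 0 4 .65; 0 0 0 0 0 6 .65'
```

```text
time_s: 16.15
ee_pos: [540.9, -22.1, 28.4]
ee_rot: [-180.0, -0.0, 107.3]
force: [-0.1, -0.2, -0.6]
gripper_width: 43.3
time_s: 16.77
ee_pos: [541.0, -22.1, 28.5]
ee_rot: [180.0, 0.0, 107.3]
force: [-0.2, -0.5, 0.3]
gripper_width: 57.6
time_s: 17.4
ee_pos: [540.9, -22.0, 181.0]
ee_rot: [179.9, 0.0, 107.3]
force: [1.0, -0.2, -0.4]
gripper_width: 59.6
```

```bash
python3 -m jog '0 0 0 .4 -1.8 1 .65;0 0 0 .8 -3.8 2 .8;0 0 0 1.2 -5.9 3 1;0 0 0 1.6 -8 4 1;0 0 0 2.1 -10.2 4.8 1'; python3 -m jog '0 0 0 .4 -2 0 1;0 0 0 .8 -3.6 0 1;0 0 0 .8 -3.6 0 1;0 0 0 .8 -3.6 0 1'
python3 - <<'E'
from h import *
s=env.state();print(s["time_s"],s["ee_pos"],s["ee_rot"])
P=camera_params("wrist");w=grab_frame("wrist");np.save("P5.npy",P,allow_pickle=True);save("w5",w)
a=grab_frame("scene");save("s5",a)
print(proj("wrist",(598,-312,20),P),proj("wrist",(570,-114,115),P))
f=cv2.resize(a[160:260,210:340],(500,384),interpolation=3)
save("m5",cv2.resize(np.hstack([w,f[:,:]]),(800,304)))
E
```

```text
time_s: 18.02
ee_pos: [593.5, -278.6, 301.2]
ee_rot: [179.9, 0.1, 107.3]
force: [1.7, -0.6, 0.3]
gripper_width: 91.0
time_s: 18.52
ee_pos: [613.2, -366.3, 299.0]
ee_rot: [180.0, -0.0, 107.3]
force: [-0.1, 0.9, 0.1]
gripper_width: 91.4
18.525 [ 613.23786754 -366.29661549  299.03329464] [ 1.79974911e+02 -3.65858050e-02  1.07265241e+02]
[[258.1592189  109.89589748]] [[ 296.38601358 -120.02045666]]
```

View pics/m5.png

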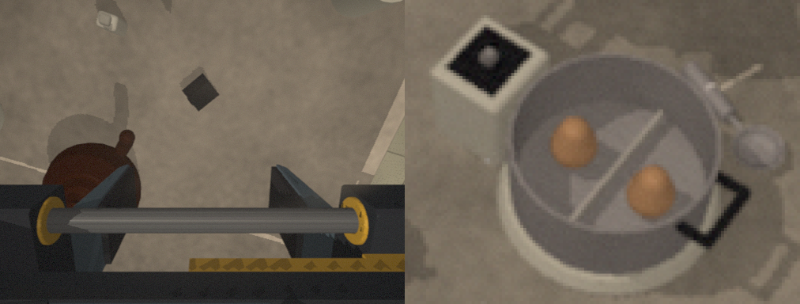

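Both eggs stand upright, one on each side of the partition. The knob is at wrist pixel (256,115), and I need its yaw from a close crop.

```bash
python3 - <<'E'
from h import *
w=cv2.imread("pics/w5.png");c=w[75:150,215:300].astype(float);g=np.clip((c/255)**.5*255*1.2,0,255).astype(np.uint8)
cv2.imwrite("pics/k5.png",cv2.resize(g,None,fx=8,fy=8,interpolation=2))
E
```

```text
(no output)
```

View pics/k5.png

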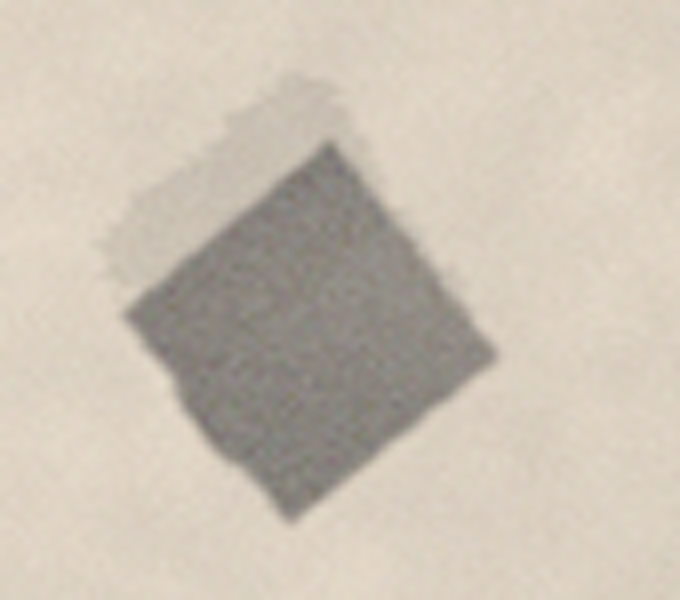

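The knob's bar end shows as a bulge on the lower-left edge, so the bar runs from lower-left to upper-right, about 40° in the image. I'll fit its silhouette.

```bash
cat >> h.py <<'E'
def box3(hx,hy,z0,z1):return np.array([(x,y,z) for x in(-hx,hx) for y in(-hy,hy) for z in(z0,z1)],float)
def kmask(P,p,shape,ox,sc=8,z=0):
    m=np.zeros(shape,np.uint8);c,s=np.cos(p[2]),np.sin(p[2])
    for B in(box3(22,22,0,17),box3(22,8,17,39)):
        W=np.c_[p[0]+c*B[:,0]-s*B[:,1],p[1]+s*B[:,0]+c*B[:,1],B[:,2]+z]
        q=(proj("",W,P)-ox+.5)*sc-.5;cv2.fillConvexPoly(m,cv2.convexHull(q.round().astype(np.int32)),1)
    return m
E
python3 - <<'E'
from h import *
w=cv2.imread("pics/w5.png");P=np.load("P5.npy",allow_pickle=True).item();x0,y0=215,75
g=cv2.resize(w[y0:150,x0:300].max(2),None,fx=8,fy=8,interpolation=2);T=(g<95).astype(np.uint8)
print(np.percentile(g,[2,10,20,30,50]),T.sum())
def cost(p):return int((kmask(P,(p[0],p[1],p[2]/50),T.shape,np.array([x0,y0]))^T).sum())
res=[]
for a in np.radians([45,57,69,135,147,159]):
    r=minimize(cost,[598,-312,a*50],method="Nelder-Mead",options=dict(initial_simplex=np.array([598,-312,a*50])+np.array([[-3,-3,-3],[5,0,0],[0,5,0],[0,0,6]]),xatol=.02,fatol=1));res.append((r.fun,r.x[:2].round(1),np.degrees(r.x[2]/50).round(1)))
for r in sorted(res,key=lambda r:r[0]):print(*r)
E
```

```text
[ 48.  54. 108. 128. 131.] 76864
1159.0 [ 594.4 -321.7] 55.9
1177.0 [ 594.5 -321.7] 56.2
1185.0 [ 594.5 -321.7] 55.9
3031.0 [ 594.4 -321.7] 145.9
3053.0 [ 594.3 -321.7] 145.9
3064.0 [ 594.4 -321.8] 145.9
```

```bash
python3 -m jog '0 0 -2.1 -.2 .4 -2 1;0 0 -4.2 -.4 .8 -4 1;0 0 -6.3 -.6 1.2 -6 1;0 0 -8.4 -.75 1.78 -7.5 1;0 0 -10.26 -.75 1.78 -8.7 1'; python3 -m jog '0 0 0 0 0 -1 .8;0 0 0 0 0 -1.8 .6;0 0 0 0 0 -2 .5;0 0 0 0 0 -2 .5'
```

```text
time_s: 19.25
ee_pos: [594.0, -319.8, 80.3]
ee_rot: [-179.9, -0.0, 55.8]
force: [1.6, -0.7, -0.3]
gripper_width: 91.3
time_s: 19.75
ee_pos: [595.1, -322.0, 31.7]
ee_rot: [180.0, -0.0, 56.0]
force: [-0.3, 0.3, -0.3]
gripper_width: 54.2
```

```bash
python3 -m jog '0 0 0 0 0 -.25 .5;0 0 0 0 0 -.44 .5;0 0 0 0 0 -.44 .4'; python3 -m jog '0 0 0 0 0 0 .3;0 0 0 0 0 0 .2;0 0 0 0 0 0 .1;0 0 0 0 0 0 0;0 0 0 0 0 0 0' 20; python3 -m jog '0 0 0 0 0 .4 0;0 0 0 0 0 1.5 0;0 0 0 0 0 3 0;0 0 0 0 0 5 0;0 0 0 0 0 6.5 0'
```

```text
time_s: 20.12
ee_pos: [594.5, -322.5, 19.7]
ee_rot: [-180.0, 0.0, 55.9]
force: [-0.1, 0.5, -0.8]
gripper_width: 38.7
time_s: 20.75
ee_pos: [594.9, -322.7, 20.1]
ee_rot: [180.0, 0.0, 56.0]
force: [1.3, -0.2, 1.3]
gripper_width: 15.7
time_s: 21.38
ee_pos: [595.1, -322.7, 185.6]
ee_rot: [179.8, -0.0, 56.0]
force: [-0.6, 0.4, -0.8]
gripper_width: 16.0
```

```bash
python3 -m jog '0 0 2.1 0 1 1 0;0 0 4.2 0 2.5 2 0;0 0 6.3 -.1 4 2.7 0;0 0 8.4 -.16 5 2.7 0;0 0 10.27 -.16 5.7 2.7 0';python3 -m jog '0 0 0 0 0 0 0;0 0 0 0 0 0 0'
python3 - <<'E'
from h import *
s=env.state();print(s["time_s"],s["ee_pos"],s["ee_rot"])
P=camera_params("wrist");w=grab_frame("wrist");np.save("P6.npy",P,allow_pickle=True);save("w6",w)
a=grab_frame("scene");save("s6",a);b=grab_frame("side");save("d6",b)
print(proj("wrist",(570,-114,115),P))
c=[(-42,-98,100),(42,-98,100),(42,-176,100),(-42,-176,100)]
M=np.vstack([circ(93,100),circ(88,100)]+[seg(c[i],c[(i+1)%4]) for i in(1,2,3)]+[seg((-6,-132,112),(6,-132,112),6)][:0])
mk=np.zeros((384,512),bool);mk[215:]=1
Vw=(P,dtof(w,mk));Vs=(camera_params("scene"),dtof(a))
c0,s0=0,0
p0=np.array([528.7,18.2,.303])
W=lambda p,M:np.c_[p[0]+np.cos(p[2])*M[:,0]-np.sin(p[2])*M[:,1],p[1]+np.sin(p[2])*M[:,0]+np.cos(p[2])*M[:,1],M[:,2]]
q=proj("",W(p0,M),P);Mi=M[(q>0).all(1)&(q[:,1]<205)&(q[:,0]<512)]
p,f=fit([Vw],Mi,p0);print("wrist",len(Mi),p[:2].round(1),np.degrees(p[2]).round(2),round(f,2))
print("shaft",W(p,np.array([[0,-138,115.]])).round(1))
for u in proj("",W(p,M),P).astype(int):cv2.circle(w,tuple(map(int,u)),0,(255,0,0),-1)
save("w6f",cv2.resize(w[0:290,100:420],(660,598),interpolation=2))
E
```

```text
time_s: 22.0
ee_pos: [590.5, -178.7, 251.2]
ee_rot: [179.9, 0.0, 107.7]
force: [0.0, 0.2, 0.2]
gripper_width: 16.0
time_s: 22.25
ee_pos: [590.7, -180.6, 250.3]
ee_rot: [180.0, 0.0, 107.2]
force: [0.4, -0.8, 0.4]
gripper_width: 16.0
22.25 [ 590.74292746 -180.64407987  250.25185121] [1.79987185e+02 3.86752125e-02 1.07163704e+02]
[[257.19599356 100.96546066]]
wrist 158 [528.8  18.4] 16.85 1.67
shaft [[ 568.8 -113.7  115. ]]
```

View pics/w6f.png

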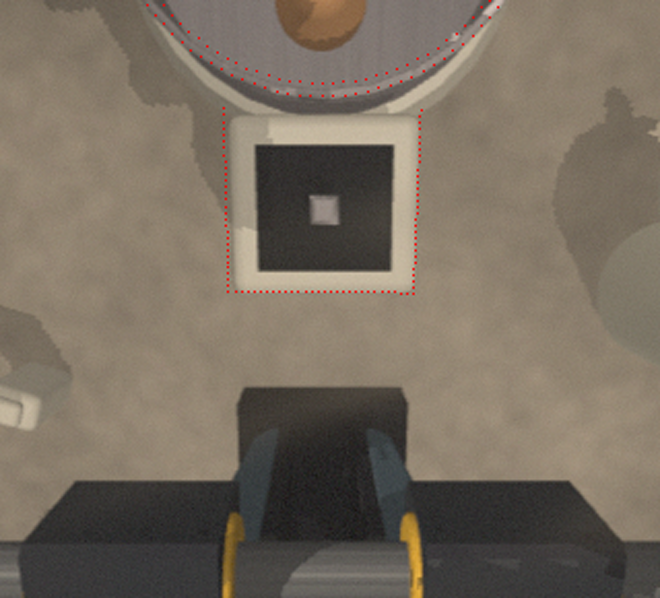

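The shaft is at wrist pixel (257.5,101.8). The held knob's front skirt edge is visible below it and square to the block. I'll measure both with subpixel edges in this same view.

```bash
python3 - <<'E'
from h import *
w=cv2.imread("pics/w6.png");P=np.load("P6.npy",allow_pickle=True).item();g=w.mean(2)
R=cv2.Rodrigues(np.array(P["rvec"],float))[0];print("cam",(-R.T@np.array(P["tvec"]).ravel()).round(1))
sub=g[80:125,230:285];m=np.zeros(g.shape,np.uint8);m[88:116,242:274]=g[88:116,242:274]>100
n,l,s,c=cv2.connectedComponentsWithStats(m);i=1+np.argmax(s[1:,4]);print("shaft px",c[i],s[i])
for z in(108,112,115):print(z,ray("",c[i],z,P).round(1))
# panel: dark region
d=(g<80).astype(np.uint8);d[:60]=0;d[145:]=0;n,l,s2,c2=cv2.connectedComponentsWithStats(d);i=1+np.argmax(s2[1:,4]);
cn=np.argwhere(l==i)[:,::-1].astype(np.float32);r=cv2.minAreaRect(cn);print("panel",r);q=np.array([ray("",u,100,P)[:2] for u in cv2.boxPoints(r)]);print(q.round(1).tolist(),q.mean(0).round(1),np.degrees(np.arctan2(*(q[1]-q[0])[::-1])))
# knob front edge subpixel per column
pts=[]
for x in range(222,293):
    col=cv2.GaussianBlur(g,(3,3),0)[170:205,x];k=np.where((col[:-1]>=75)&(col[1:]<75))[0]
    if len(k):k=k[0];pts.append((x,170+k+(col[k]-75)/(col[k]-col[k+1])))
pts=np.array(pts);print("front edge",pts[[0,len(pts)//2,-1]].round(2),np.polyfit(pts[:,0],pts[:,1],1).round(4))
for y in(190,193,196,199):
    row=cv2.GaussianBlur(g,(3,3),0)[y];a=[x+(row[x]-75)/(row[x]-row[x+1]) for x in range(200,240) if row[x]>=75>row[x+1]];b=[x+(75-row[x])/(row[x+1]-row[x]) for x in range(270,310) if row[x]<75<=row[x+1]];print(y,np.round(a,1),np.round(b,1))
E
```

```text
cam [ 567.5 -108.8  421.3]
shaft px [256.87719298 101.51461988] [250  95  14  14 171]
108 [ 569.9 -114.7  108. ]
112 [ 569.9 -114.6  112. ]
115 [ 569.9 -114.5  115. ]
panel ((257.0, 100.0), (60.0, 66.0), 90.0)
[[534.1, -97.5], [590.1, -80.2], [607.0, -130.2], [548.4, -148.3]] [ 569.9 -114.1] 17.17772417384856
front edge [[222.   187.79]
 [257.   188.08]
 [292.   188.43]] [1.190000e-02 1.850445e+02]
190 [217.4] [294.]
193 [216.4] [295.5]
196 [215.2] [296.6]
199 [215.] [296.6]
```

```bash
python3 - <<'E'
from h import *
P=np.load("P6.npy",allow_pickle=True).item()
for z in(230.2,):
    a=ray("",(217.6,187.7),z,P);b=ray("",(293.9,188.5),z,P);print(a,b,np.linalg.norm(b-a),np.degrees(np.arctan2(b[1]-a[1],b[0]-a[0])))
    e=(b-a)[:2]/np.linalg.norm((b-a)[:2]);n=np.array([-e[1],e[0]]);k=(a+b)[:2]/2-22*n;print("knob",k)
    d=k-np.array([590.74,-180.64]);print("rel TCP in cooker axes",d@[np.cos(.301),np.sin(.301)],d@[-np.sin(.301),np.cos(.301)])
    print("shift",(np.array([569.9,-114.4])-k)/25)
E
```

```text
[ 561.58667857 -165.23945323  230.2       ] [ 603.88057702 -152.65488604  230.2       ] 44.12646799206992 16.570395501843393
knob [ 589.00787749 -180.03351097]
rel TCP in cooker axes -1.4744380615481023 1.0927532913813718
shift [-0.7643151   2.62534044]
```

```bash
python3 -m jog '0 0 .12 -.3 1 -1 0;0 0 .12 -.6 2 -2 0;0 0 .12 -.79 2.615 -3 0;0 0 .12 -.79 2.615 -4 0;0 0 .12 -.79 2.615 -4 0' 20; python3 -m jog '0 0 0 0 0 -.2 0;0 0 0 0 0 -.4 0;0 0 0 0 0 -.5 0;0 0 0 0 0 -.5 0'
```

```text
time_s: 23.02
ee_pos: [569.7, -114.8, 148.2]
ee_rot: [-179.8, -0.1, 107.9]
force: [-0.1, 1.2, 0.0]
gripper_width: 16.1
time_s: 23.52
ee_pos: [571.0, -114.8, 137.6]
ee_rot: [180.0, 0.0, 107.9]
force: [0.5, 0.4, -1.4]
gripper_width: 15.6
```

```bash
python3 -m jog '0 0 0 0 0 -.1 0;0 0 0 0 0 -.2 0;0 0 0 0 0 -.24 0;0 0 0 0 0 -.24 0'; python3 -m jog '0 0 0 0 0 -.08 0;0 0 0 0 0 -.12 0;0 0 0 0 0 -.12 0'
```

```text
time_s: 24.02
ee_pos: [571.0, -114.7, 131.4]
ee_rot: [-180.0, -0.0, 107.9]
force: [-0.1, 0.1, -0.5]
gripper_width: 16.1
time_s: 24.4
ee_pos: [571.0, -114.7, 128.4]
ee_rot: [-180.0, -0.0, 107.9]
force: [0.4, -0.4, -0.7]
gripper_width: 16.1
```

```bash
python3 -m jog '0 0 0 0 0 -.1 0;0 0 0 0 0 -.2 0;0 0 0 0 0 -.26 0;0 0 0 0 0 -.26 0'; python3 -m jog '0 0 0 0 0 -.04 0;0 0 0 0 0 -.08 0;0 0 0 0 0 -.1 0;0 0 0 0 0 -.1 0'
```

```text
time_s: 24.9
ee_pos: [570.9, -114.7, 121.8]
ee_rot: [-180.0, -0.0, 107.9]
force: [-0.9, -1.3, 0.3]
gripper_width: 16.0
time_s: 25.4
ee_pos: [571.1, -114.7, 120.1]
ee_rot: [180.0, 0.0, 107.9]
force: [-2.1, 0.2, 6.0]
gripper_width: 15.6
```

```bash
python3 -m jog '0 0 0 0 0 -.03 0;0 0 0 0 0 -.03 0'; python3 -m jog '0 0 0 0 0 0 .2;0 0 0 0 0 0 .3;0 0 0 0 0 0 .45;0 0 0 0 0 0 .5;0 0 0 0 0 0 .5';python3 -m jog '0 0 0 0 0 .5 .5;0 0 0 0 0 2 .5;0 0 0 0 0 4 .5;0 0 0 .3 -2 5 .5;0 0 0 .8 -4 5.5 .5'
python3 -m jog '0 0 0 0 -2 0 .5;0 0 0 0 -4 0 .5;0 0 0 0 -4.5 0 .5;0 0 0 0 -4.5 0 .5'
python3 - <<'E'
from h import *
s=env.state();print(s["time_s"],s["ee_pos"])
a=grab_frame("scene");save("s7",a);b=grab_frame("side");save("d7",b)
T=lambda n:cv2.imread(f"pics/{n}.png")[...,::-1].copy()
c=np.array([528.7,18.2]);t=np.radians(17.3);k=[569.9,-114.4]
for cam,im,o in(("scene",a,(215,145)),("side",b,(225,170))):
    P=camera_params(cam);g=cv2.resize(im[o[1]:o[1]+60,o[0]:o[0]+60].max(2),None,fx=8,fy=8,interpolation=2);
    for z in(95,100,105,110):
        m=kmask(P,(k[0],k[1],t+np.pi/2),g.shape,np.array(o),z=z);print(cam,z,"in/out dark",round((g[m>0]<75).mean(),3))
f=lambda im,o,w,h,W,H:cv2.resize(im[o[1]:o[1]+h,o[0]:o[0]+w],(W,H),interpolation=3)
top=np.hstack([f(a,(205,145),130,100,400,308),f(b,(180,110),130,100,400,308)])
bot=np.hstack([cv2.resize(a,(400,290)),cv2.resize(b,(400,290))])
save("m7",np.vstack([top,bot]))
E
```

```text
time_s: 25.65
ee_pos: [571.1, -114.7, 120.1]
ee_rot: [179.9, 0.0, 107.9]
force: [-3.0, 0.1, 8.5]
gripper_width: 15.7
time_s: 26.28
ee_pos: [571.0, -114.7, 118.6]
ee_rot: [-180.0, -0.0, 107.9]
force: [0.1, 0.7, -0.2]
gripper_width: 45.2
time_s: 26.9
ee_pos: [591.9, -215.6, 260.0]
ee_rot: [179.8, 0.2, 108.0]
force: [0.8, 0.3, -0.1]
gripper_width: 45.6
time_s: 27.4
ee_pos: [590.9, -327.4, 256.5]
ee_rot: [180.0, -0.0, 107.8]
force: [-0.8, 0.9, -0.3]
gripper_width: 45.8
27.4 [ 590.85103954 -327.39235659  256.48827828]
scene 95 in/out dark 0.974
scene 100 in/out dark 0.912
scene 105 in/out dark 0.832
scene 110 in/out dark 0.753
side 95 in/out dark 0.935
side 100 in/out dark 0.931
side 105 in/out dark 0.818
side 110 in/out dark 0.704
```

View pics/m7.png

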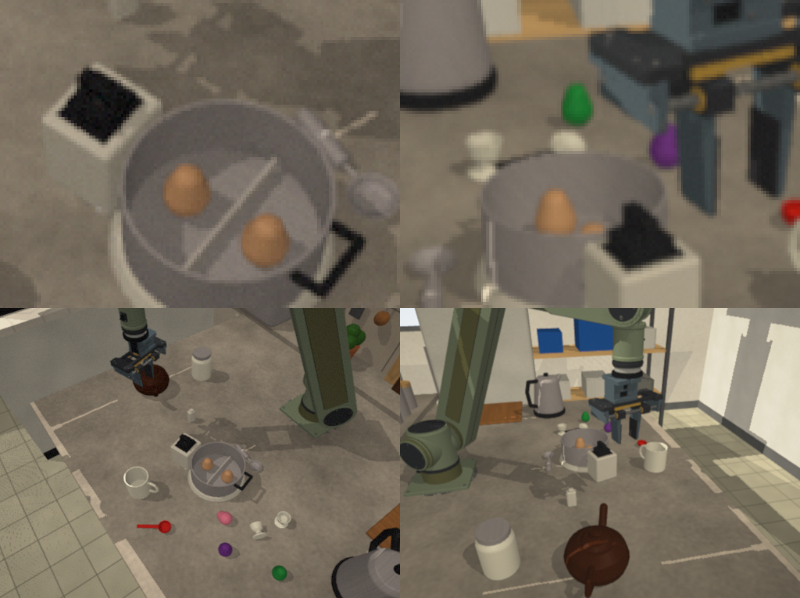

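The knob is home: contact came at exactly home height, the release was clean, and the side view shows the skirt flush on the block. Both eggs stand in the pot. But cup b, now near scene (330,293), and the pink look-alike seem to have moved since the start. I'll quantify that before mending it.

```bash
python3 - <<'E'
from h import *
T=lambda n:cv2.imread(f"pics/{n}.png")[...,::-1].copy()
pink=lambda h:((h[...,0]>165)|(h[...,0]<3))&(h[...,1]>90)&(h[...,2]>70)
pur=lambda h:(h[...,0]>125)&(h[...,0]<155)&(h[...,1]>90)
grn=lambda h:(h[...,0]>50)&(h[...,0]<85)&(h[...,1]>120)
white=lambda h:(h[...,1]<60)&(h[...,2]>165)
for n in("scene","s3","s4","s5","s6","s7"):
    im=T(n);r=[]
    for f,b in((pink,(270,255,50,60)),(pur,(265,295,50,50)),(grn,(335,330,50,45)),(white,(300,270,45,60)),(white,(346,262,30,35))):
        try:c,s=blob(im,b,f);r.append((c.round(1).tolist(),s[2:].tolist()))
        except ValueError:r.append(None)
    print(n,r)
for n in("side","d3","d4","d6","d7"):
    im=T(n);r=[]
    for f,b in((pink,(225,145,40,40)),(pur,(255,140,25,35)),(white,(225,145,40,25))):
        try:c,s=blob(im,b,f);r.append((c.round(1).tolist(),s[2:].tolist()))
        except ValueError:r.append(None)
    print(n,r)
im=T("s7");c=cv2.cvtColor(im[268:312,300:350],cv2.COLOR_RGB2GRAY)
for row in c:print("".join(" .:-=+*#%@"[min(9,max(0,int((v-60)/16)))] for v in row))
E
```

```text
scene [([300.0, 290.7], [17, 18, 231]), ([287.8, 319.5], [17, 18, 245]), ([357.2, 350.6], [18, 19, 272]), ([322.8, 324.3], [14, 14, 79]), ([356.2, 285.5], [14, 15, 84])]
s3 [([300.0, 290.8], [17, 18, 230]), ([287.9, 319.6], [17, 18, 245]), ([357.3, 350.6], [18, 19, 270]), ([323.0, 324.2], [15, 14, 86]), ([360.4, 280.3], [21, 23, 227])]
s4 [([300.0, 290.8], [17, 18, 230]), ([287.8, 319.6], [17, 18, 244]), ([357.3, 350.6], [18, 19, 270]), ([323.2, 325.1], [15, 11, 71]), None]
s5 [([287.2, 277.3], [19, 18, 260]), ([287.9, 319.5], [17, 18, 245]), ([357.3, 350.6], [18, 19, 273]), ([327.7, 290.1], [16, 19, 156]), ([362.6, 279.4], [12, 11, 84])]
s6 [([287.1, 277.2], [19, 18, 258]), ([287.9, 319.5], [17, 18, 247]), ([357.3, 350.6], [18, 19, 269]), ([327.7, 290.3], [15, 19, 162]), ([362.6, 279.3], [12, 11, 85])]
s7 [([287.1, 277.3], [19, 18, 260]), ([287.8, 319.5], [17, 18, 244]), ([357.3, 350.6], [18, 19, 272]), ([327.5, 290.3], [17, 19, 160]), ([355.9, 285.1], [13, 16, 82])]
side [([250.1, 157.9], [7, 5, 28]), ([266.3, 157.1], [10, 14, 108]), ([244.0, 158.0], [1, 1, 1])]
d3 [([250.2, 157.8]
[... 1859 characters left out ...]
--------------=+****##**++==--------=
---------------=----------=+*##**+++=====---------
-------------------------=+*#*++==========--------
------------------------=**++============---------
-------------=---------=+++============--::-------
-----------------------=+============--::::::::---
------------==---------===========---:::::::::::--
------------------------=======---::::::::::::::--
-------------------------=----::::::::::::::::----
---------------------------::::::::::::::::-------
---------------=----------------------------------
----------------=---------------------------------
----------------==-----------------=--------------
-----------------=-----=----------==--------------
```

Cup b is lying on its side and the pink look-alike has been shoved about 45 mm. My pads reached below the rim and must have pinched the cup when I lifted egg b. About 38 s remain, so I'll mend both. First a close measurement from above.

```bash
python3 -m jog '0 0 0 .1 2 .2 .5;0 0 0 .2 4.3 .2 .7;0 0 0 .4 6.7 .2 1;0 0 0 .5 9.1 .2 1;0 0 0 .6 11.5 .2 1';python3 -m jog '0 0 0 .1 2.4 0 1;0 0 0 .2 4.8 0 1;0 0 0 .4 7.2 0 1;0 0 0 .5 8.3 0 1;0 0 0 .5 8.3 0 1'
cat >> h.py <<'E'
pink=lambda h:((h[...,0]>165)|(h[...,0]<3))&(h[...,1]>90)&(h[...,2]>70)
white=lambda h:(h[...,1]<60)&(h[...,2]>150)
def comps(im,f,amin=100):
    m=f(cv2.cvtColor(im,cv2.COLOR_RGB2HSV).astype(int)).astype(np.uint8);n,l,s,c=cv2.connectedComponentsWithStats(m);return [(i,c[i],s[i],l==i) for i in range(1,n) if s[i,4]>amin]
E
python3 - <<'E'
from h import *
s=env.state();print(s["time_s"],s["ee_pos"],s["ee_rot"])
P=camera_params("wrist");w=grab_frame("wrist");np.save("P8.npy",P,allow_pickle=True);save("w8",w)
for n,f in(("pink",pink),("white",white)):
    for i,c,st,m in comps(w[:215],f,150):
        r=cv2.minAreaRect(np.argwhere(m)[:,::-1].astype(np.float32));print(n,c.round(1),st,"rect",np.round(r[0],1),np.round(r[1],1),round(r[2],1),"world z20",ray("",c,20,P)[:2].round(1))
P1=camera_params("scene");print("pink orig",ray("scene",(300,290.8),24),"now",ray("scene",(287.1,277.3),22))
u=proj("",ray("scene",(327.5,290),22),P)[0];print(u)
x,y=map(int,u);c=cv2.cvtColor(w,cv2.COLOR_RGB2GRAY)[max(0,y-50):y+50:2,x-56:x+56:1]
print(max(0,y-50),x-56)
for row in c[:, ::1]:print("".join(" .:-=+*#%@"[min(9,max(0,int((v-40)/20)))] for v in row))
for q in("cup_b","egg_b"):
    for d in spotter.look_for(q,"wrist")[:4]:print(q,np.round(d["box"]),round(d["conf"],2))
E
```

```text
time_s: 28.12
ee_pos: [605.3, -36.0, 261.9]
ee_rot: [179.9, -0.0, 108.0]
force: [0.6, 0.1, 0.8]
gripper_width: 82.9
time_s: 28.75
ee_pos: [617.3, 171.4, 261.4]
ee_rot: [180.0, -0.0, 108.2]
force: [-0.5, -0.6, 0.3]
gripper_width: 91.4
28.75 [617.30195172 171.35185268 261.4127383 ] [ 1.79995064e+02 -2.87401001e-02  1.08215711e+02]
pink [250.4 160.9] [ 234  141   35   43 1137] rect [251.7 161.2] [41.3 34.6] 70.0 world z20 [610.5 166.1]
white [152.3  16.8] [142   5  22  27 450] rect [152.5  18. ] [26. 21.] 90.0 world z20 [458.6 285.1]
white [166.3  29.2] [143   5  36  40 542] rect [165.  28.] [26.4 39.8] 37.5 world z20 [476.3 277.8]
white [223.4  72.5] [204  55  36  37 723] rect [226.   70.5] [31.8 31.8] 45.0 world z20 [549.6 254. ]
white [493.7 182.8] [470 136  42  79 890] rect [497.4 178.6] [30.9 79.7] 26.0 world z20 [906.  234.5]
pink orig [609.00809572 213.86470685  24.        ] now [612.16453494 166.46266006  22.        ]
[223.9059845   74.33388082]
24 167
*+=+*******+=--------------------=---=--------------::::::::----------------------------------=-=-=--=-=--------
+=+********+=--
[... 4985 characters left out ...]
====-===-================-=========--=-=======-=-=-================--===-===========
====---=--==-=-=-==-======-===-=-=-=-=--=========-==--===============================-========-=--==============
====--=-=--==--------=====-===-------====-=====-=-=-==============================-=============-=--============
---=----==--==-=====-======--------=---==-=======-=----==-=======================-=-============--==============
==-=-----=--=====-==-==--==-=---------========-=-------=-=====-===========================--==---===============
cup_b [130.   0.  52.  46.] 0.89
cup_b [201.  40.  57.  52.] 0.76
egg_b [309.  90.  40.  38.] 0.78
egg_b [127. 207.  26.  22.] 0.7
egg_b [235. 142.  36.  41.] 0.64
```

```bash
python3 - <<'E'
from h import *
P=np.load("P8.npy",allow_pickle=True).item()
a=ray("",(226,40),23,P)[:2];b=ray("",(255,64),23,P)[:2];f=ray("",(240.5,52),23,P)[:2];t=(b-a)/np.linalg.norm(b-a);r=np.array([t[1],-t[0]]);r*= -1 if r[1]>0 else 1
print("foot",f.round(1),"len",np.linalg.norm(b-a).round(1),"r",r.round(3),np.degrees(np.arctan2(r[1],r[0])).round(1))
for d in(0,36,44):print(d,proj("",[*(f+d*r),22],P).round(1))
# silhouette model vs white mask fit
w=cv2.imread("pics/w8.png")[...,::-1].copy();g=cv2.cvtColor(w,cv2.COLOR_RGB2GRAY)[30:105,190:265];T=(cv2.resize(g,None,fx=4,fy=4)>122).astype(np.uint8)
n,l,s,c=cv2.connectedComponentsWithStats(T);i=1+np.argmax(s[1:,4]);T=(l==i).astype(np.uint8)
def mask(p):
    m=np.zeros(T.shape,np.uint8);r=np.array([np.cos(p[2]/30),np.sin(p[2]/30),0]);e=np.array([-r[1],r[0],0]);k=np.array([0,0,1.]);ph=np.linspace(0,2*np.pi,40)
    for seg_ in(((0,23),(5,22)),((5,10),(18,10)),((16,15),(28,21),(44,22))):
        W=np.vstack([np.array([p[0],p[1],22.5])+z*r+R*(np.outer(np.cos(ph),e)+np.outer(np.sin(ph),k)) for z,R in seg_]);q=(proj("",W,P)-[190,30]+.5)*4-.5;cv2.fillConvexPoly(m,cv2.convexHull(q.round().astype(np.int32)),1)
    return m
best=min((minimize(lambda p:int((mask(p)^T).sum()),[f[0],f[1],(np.arctan2(r[1],r[0])+d)*30],method="Nelder-Mead",options=dict(initial_simplex=np.array([f[0],f[1],(np.arctan2(r[1],r[0])+d)*30])+np.array([[-4,-4,0],[5,0,0],[0,5,0],[0,0,6]]))) for d in(-.3,0,.3)),key=lambda r:r.fun)
print("fit foot",best.x[:2].round(1),np.degrees(best.x[2]/30).round(1),best.fun,T.sum())
print("kettle",ray("scene",(475,362),0).round(),ray("scene",(428,362),0).round())
E
```

```text
foot [561.7 280.7] len 40.7 r [-0.338 -0.941] -109.8
0 [[240.5  52.1]]
36 [[221.4  78.7]]
44 [[217.3  84.4]]
fit foot [562.7 281.3] -112.8 5386.0 20760
kettle [380. 580.  -0.] [469. 516.  -0.]
```

Two estimates agree: cup b's foot is at (562,281) and its rim points to 248°. The plan is to grasp the bowl with a 20° pre-tilt, lift it, turn it about the jaw axis until the foot is down, and set it down right there.

```bash
python3 -m jog '0 0 -2 -.8 1 -1.4 1;0 0 -4 -1.6 2 -2.8 1;0 0 -6 -2.4 3 -4.2 1;0 0 -8.04 -2.66 3.24 -5.6 1;0 0 -8.04 -2.66 3.24 -5.6 1'; python3 -m jog '1.85 -.75 0 0 0 -.4 1;3.71 -1.5 0 0 0 -1 1;3.71 -1.5 0 0 0 -2 1;3.71 -1.5 0 0 0 -2.4 1;3.71 -1.5 0 0 0 -2.4 1'
```

```text
time_s: 29.52
ee_pos: [549.8, 247.3, 119.1]
ee_rot: [-179.8, 0.3, 67.8]
force: [0.6, -0.7, 0.9]
gripper_width: 91.1
time_s: 30.15
ee_pos: [553.1, 248.7, 62.1]
ee_rot: [-180.0, -20.1, 67.8]
force: [-0.5, 0.1, -0.8]
gripper_width: 91.3
```

```bash
python3 -m jog '0 0 0 -.08 .12 -1 1;0 0 0 -.08 .12 -1.7 1;0 0 0 -.08 .12 -2.1 1;0 0 0 -.08 .12 -2.1 1';python3 -m jog '0 0 0 0 0 0 .8;0 0 0 0 0 0 .6;0 0 0 0 0 0 .5;0 0 0 0 0 0 .4;0 0 0 0 0 0 .3' 8;python3 -m jog '0 0 0 0 0 0 0;0 0 0 0 0 0 0'
```

```text
time_s: 30.65
ee_pos: [549.9, 251.9, 8.3]
ee_rot: [-179.9, -20.0, 67.7]
force: [0.8, -0.4, 0.3]
gripper_width: 91.0
time_s: 31.28
ee_pos: [550.0, 251.8, 8.8]
ee_rot: [-179.9, -20.0, 67.7]
force: [-0.5, 0.7, 0.8]
gripper_width: 44.2
time_s: 31.52
ee_pos: [550.0, 251.8, 8.8]
ee_rot: [-179.9, -20.0, 67.7]
force: [0.1, -0.4, -0.0]
gripper_width: 42.7
```

```bash
python3 -m jog '0 0 0 0 0 0 0;0 0 0 0 0 .5 0;0 0 0 0 0 1.5 0;0 0 0 0 0 2.8 0;0 0 0 0 0 4 0' 12; python3 -m jog '-1.85 .75 0 0 0 0 0;-3.7 1.5 0 0 0 0 0;-5.55 2.25 0 0 0 0 0;-7.4 3 0 0 0 0 0;-9.25 3.75 0 0 0 0 0'; python3 -m jog '-1.85 .75 0 0 0 0 0;-3.7 1.5 0 0 0 0 0;-4.6 1.85 0 0 0 0 0;-4.6 1.85 0 0 0 0 0'
python3 - <<'E'
from h import *
from scipy.spatial.transform import Rotation as Ro
s=env.state();print(s["time_s"],s["ee_pos"],s["ee_rot"],np.round(s["qpos"]));Rm=Ro.from_euler("xyz",s["ee_rot"],degrees=True).as_matrix();print("tool z",Rm[:,2].round(2),"tool y",Rm[:,1].round(2))
b=grab_frame("side");save("d9",b);a=grab_frame("scene");save("s9",a)
p=np.array(s["ee_pos"])-12*Rm[:,2]
for k,im in(("scene",a),("side",b)):
    u=proj(k,p)[0].astype(int);print(k,u)
    g=cv2.cvtColor(im,cv2.COLOR_RGB2GRAY)[u[1]-22:u[1]+22,u[0]-30:u[0]+30]
    for row in g:print("".join(" .:-=+*#%@"[min(9,max(0,int((v-40)/20)))] for v in row))
E
```

```text
time_s: 32.15
ee_pos: [550.0, 251.7, 110.5]
ee_rot: [-179.9, -20.0, 67.7]
force: [0.3, 0.3, -1.5]
gripper_width: 42.4
time_s: 32.78
ee_pos: [550.7, 252.4, 110.4]
ee_rot: [179.7, 30.1, 67.5]
force: [-0.4, -0.4, -1.7]
gripper_width: 42.6
time_s: 33.28
ee_pos: [549.8, 252.6, 106.8]
ee_rot: [179.7, 54.8, 67.6]
force: [-0.7, -0.1, -0.4]
gripper_width: 42.6
33.275 [549.84216282 252.55734676 106.79239627] [179.65589098  54.7627942   67.57111807] [ 37.  52.  65. -27. 112.  60.]
tool z [-0.31 -0.76 -0.58] tool y [ 0.93 -0.38  0.  ]
scene [335 279]
--------===========--::::--=================================
====================---:--==================================
=====================-----==================================
============-===========-==========-========================
==============--=======-====================================
=============--=============================================
=============-=-===================-========================
==================================-=========================
==========-=================-===============================
======
[... 4193 characters left out ...]
+-...:------------------
::::::::::::::::::::--------=+****+=-....:------------------
::::::::::::::::::::-----:::--===-:.....:-------------------
::::::::::::::::::::::::::::::::::.....:--------------------
::::::::::::::::::::::::::::::::::::.::---------------------
::::------::::::::::::::::::::::::::::----------------------
:-==+++++=---:::::::::::::::::::::::::----------------------
-=*******++==-::::::::::::::::::::::::----------------------
=+*******+++=---:::::::::::::::::---------------------------
=++******+++=----:::::::-::--------------------------------:
-=++++++*++=-----::::::::----------------------------------:<stdin>:9: RuntimeWarning: overflow encountered in scalar subtract
```

The cup hangs foot-down with about 15° left to go. I'll rotate 10° more and lower it until the foot touches.

```bash
python3 -m jog '-1.85 .75 0 0 0 0 0;-1.85 .75 0 0 0 -.8 0;-1.85 .75 0 0 0 -1.8 0;-1.85 .75 0 0 0 -2.4 0;-1.85 .75 0 0 0 -2.6 0';python3 -m jog '0 0 0 0 0 0 0;0 0 0 0 0 0 0'
```

```text
time_s: 34.0
ee_pos: [549.8, 251.3, 43.2]
ee_rot: [179.4, 64.7, 67.3]
force: [-0.5, 0.9, -0.1]
gripper_width: 42.5
time_s: 34.25
ee_pos: [550.3, 252.0, 44.6]
ee_rot: [179.3, 64.6, 67.2]
force: [0.1, 0.2, -0.4]
gripper_width: 42.3
```

```bash
python3 -m jog '0 0 0 0 0 -.1 0;0 0 0 0 0 -.2 0;0 0 0 0 0 -.2 0'; python3 -m jog '0 0 0 0 0 -.06 0;0 0 0 0 0 -.12 0;0 0 0 0 0 -.12 0'
```

```text
time_s: 34.62
ee_pos: [549.9, 251.8, 38.5]
ee_rot: [179.4, 64.7, 67.3]
force: [0.4, 0.9, -0.9]
gripper_width: 42.2
time_s: 35.0
ee_pos: [549.9, 251.8, 35.6]
ee_rot: [179.4, 64.7, 67.3]
force: [0.1, -0.0, -0.6]
gripper_width: 42.2
```

```bash
python3 -m jog '0 0 0 0 0 -.06 0;0 0 0 0 0 -.12 0;0 0 0 0 0 -.12 0'; python3 -m jog '0 0 0 0 0 -.06 0;0 0 0 0 0 -.08 0;0 0 0 0 0 -.08 0'
```

```text
time_s: 35.38
ee_pos: [550.1, 251.9, 34.3]
ee_rot: [179.2, 64.7, 67.1]
force: [0.8, 1.6, 4.9]
gripper_width: 42.4
time_s: 35.75
ee_pos: [550.2, 252.0, 34.0]
ee_rot: [179.0, 64.8, 66.9]
force: [1.3, 3.1, 8.7]
gripper_width: 42.5
```

```bash
python3 -m jog '0 0 0 0 0 .05 .3;0 0 0 0 0 .05 .48;0 0 0 0 0 .05 .5;0 0 0 0 0 .05 .55;0 0 0 0 0 .05 .6';python3 -m jog '0 0 0 0 0 0.05 .7;0 0 0 0 0 .4 .75;0 0 0 0 0 1.5 .75;0 0 0 0 0 3.5 .75;0 0 0 0 0 5.5 .75'; python3 -m jog '1.85 -.75 0 0 0 .5 .75;3.7 -1.5 0 0 0 1 .75;5.55 -2.25 0 0 0 1.5 .75;7.4 -3 0 0 0 2 .75;9.25 -3.75 0 0 0 2.5 .75'
python3 - <<'E'
from h import *
s=env.state();print(s["time_s"],s["ee_pos"],s["ee_rot"])
b=grab_frame("side");save("d10",b);a=grab_frame("scene");save("s10",a)
for k,im in(("scene",a),("side",b)):
    u=proj(k,(557,265,22))[0].astype(int);print(k,u)
    g=cv2.cvtColor(im,cv2.COLOR_RGB2GRAY)[u[1]-18:u[1]+18,u[0]-25:u[0]+25].astype(int)
    for row in g:print("".join(" .:-=+*#%@"[min(9,max(0,(v-40)//20))] for v in row))
for i,c,st,m in comps(a,pink,60):print("pink",c,st)
for d in spotter.look_for("cup_b","scene")[:4]:print(np.round(d["box"]),d["conf"])
E
```

```text
time_s: 36.38
ee_pos: [549.9, 251.7, 31.6]
ee_rot: [179.4, 64.7, 67.3]
force: [0.2, -0.0, -0.0]
gripper_width: 53.9
time_s: 37.0
ee_pos: [549.9, 251.8, 173.0]
ee_rot: [179.2, 64.6, 67.1]
force: [0.4, 0.6, -0.3]
gripper_width: 68.4
time_s: 37.62
ee_pos: [550.0, 251.8, 235.7]
ee_rot: [179.7, 14.3, 67.6]
force: [-0.1, -1.2, -0.8]
gripper_width: 68.7
37.625 [549.98645454 251.76112884 235.73161695] [179.68823882  14.30082862  67.64079945]
scene [329 295]
==-----======-==------=====-====================+*
===------=======----========-===================**
=-=---=-=======-----=======-============--=-=--=**
-===--=========------======-=-=============----+#*
-======-======--------==--=================-=-=+##
--=============--=--===-====-==============---=+##
-=-============--=-=====-==-===============-=--+##
-=============---=====-===+++==============----+##
-======-=-=-=-=----=-==+*++++++=============---+##
-======-----=-=---=-=+*++++++***+====-=====----=*#
======----===-----==+*++=++++++**+===-====------=*
==-===----====----==++====++++++**+=========--=--+
======-=======-----++===++++++++++
[... 2503 characters left out ...]
------------------:::::::::
*=---------------------------------------:::::::::
=-::-------------------------------------:::::::::
-:::-------------------------------------:::::::::
:::-:-----------------------------------::::::::::
:::--------------------------------------:::::::::
:::------------------====---------------::::::::::
:::-----------------=====--------------:::::::::::
:::-----------------======--------------::::::::::
::::----------------======--------------::::::...:
::::-------------:--======--------------::::.     
pink [287.13688213 277.23574144] [277 269  20  18 263]
pink [203.         289.04276316] [176 281  43  17 304]
[353. 270.  19.  22.] 0.75
[319. 282.  22.  26.] 0.6
```

Cup b stands upright again: the scene view shows an open, round rim and the side view an upright cup. Next I'll fit the pink egg's pose, before and now, with an egg-shaped silhouette model.

```bash
cat >> h.py <<'E'
def eggpts(p):
    az,el=p[2]/20,p[3]/20;a=np.array([np.cos(el)*np.cos(az),np.cos(el)*np.sin(az),np.sin(el)]);B=np.linalg.svd(a[None])[2][1:]
    z=22-22*np.cos(np.linspace(0,np.pi/2,9));z=np.r_[z,22+35*np.sin(np.linspace(0,np.pi/2,12))[1:]];r=np.where(z<22,np.sqrt(np.maximum(0,22**2-(z-22)**2)),22*np.sqrt(np.maximum(0,1-((z-22)/35)**2)))
    ph=np.linspace(0,2*np.pi,24);pts=np.vstack([(zz-22)*a+rr*(np.outer(np.cos(ph),B[0])+np.outer(np.sin(ph),B[1])) for zz,rr in zip(z,r)])
    pts[:,2]-=pts[:,2].min();return pts+[p[0],p[1],0]
def eggfit(views,x,y,sc=6):
    data=[]
    for P,m in views:
        ys,xs=np.where(m);o=np.array([xs.min()-8,ys.min()-8]);sub=m[max(0,o[1]):ys.max()+9,max(0,o[0]):xs.max()+9].astype(np.float32);o=np.maximum(o,0);data.append((P,(cv2.resize(sub,None,fx=sc,fy=sc,interpolation=1)>.5).astype(np.uint8),o))
    def cost(p):
        t=0
        for P,T,o in data:
            m=np.zeros(T.shape,np.uint8);q=(proj("",eggpts(p),P)-o+.5)*sc-.5;cv2.fillConvexPoly(m,cv2.convexHull(q.round().astype(np.int32)),1);t+=(m^T).sum()/T.sum()
        return t
    out=[]
    for el in(0,.8,1.5):
        for az in np.arange(0,6.2,np.pi/4):
            x0=np.array([x,y,az*20,el*20]);r=minimize(cost,x0,method="Nelder-Mead",options=dict(initial_simplex=x0+np.array([[-2,-2,-3,-2],[4,0,0,0],[0,4,0,0],[0,0,8,0],[0,0,0,-8]]),maxfev=160));out.append((round(r.fun,4),r.x[:2].round(1),np.degrees(r.x[2:]/20).round(0)))
    return sorted(out,key=lambda t:t[0])[:6]
def near(im,f,uv,amin=60):return min(comps(im,f,amin),key=lambda c:np.hypot(*(c[1]-uv)))[3]
E
cat > e.py <<'E'
from h import *
T=lambda n:cv2.imread(f"pics/{n}.png")[...,::-1].copy()
S=camera_params("scene");P8=np.load("P8.npy",allow_pickle=True).item();P2=np.load("P2.npy",allow_pickle=True).item()
print("before");[print(*r) for r in eggfit([(S,near(T("scene"),pink,(300,291))),(P2,near(T("w2"),pink,(357,138)))],608,214)]
print("now");[print(*r) for r in eggfit([(S,near(T("s10"),pink,(287,277))),(P8,near(T("w8"),pink,(250,161)))],612,166)]
E
time python3 e.py
```

```text
before
0.4413 [608.1 213.1] [306.  97.]
0.4443 [608.3 213.3] [99. 83.]
0.4457 [607.9 213. ] [109.  83.]
0.4462 [607.9 213. ] [276.  97.]
0.448 [608.  213.2] [80. 84.]
0.448 [607.7 213.1] [142.  83.]
now
0.21 [610.9 170.1] [278. -29.]
0.2109 [611.  170.1] [-82. -29.]
0.2116 [610.9 170.1] [279. -30.]
0.2158 [610.7 170.1] [279. -29.]
0.25 [610.3 169. ] [121. 124.]
0.2504 [610.4 169.1] [301.  56.]
real	0m23.018s
user	0m23.298s
sys	0m0.289s
```

```bash
python3 -m jog '1.3 -.53 0 .5 -1.9 0 .75;2.65 -1.07 0 1 -3.8 -.5 .9;2.65 -1.07 0 1.5 -5.6 -1 1;2.65 -1.07 0 1.5 -5.6 -1.4 1;2.65 -1.07 0 1.5 -5.6 -1.4 1'
cat > e2.py <<'E'
from h import *
s=env.state();print(s["time_s"],s["ee_pos"],s["ee_rot"])
P=camera_params("wrist");w=grab_frame("wrist");np.save("P11.npy",P,allow_pickle=True);save("w11",w)
pk=lambda h:((h[...,0]>160)|(h[...,0]<6))&(h[...,1]>75)&(h[...,2]>45)
for c in comps(w,pk,300):print(c[1].round(1),c[2],cv2.minAreaRect(np.argwhere(c[3])[:,::-1].astype(np.float32)))
u=proj("",(611,167,22),P)[0];m=near(w,pk,u,300)
ys,xs=np.where(m);print(u)
for row in m[ys.min():ys.max()+1:3,xs.min():xs.max()+1:2]:print("".join("#" if v else "." for v in row))
[print(*r) for r in eggfit([(P,m)],611,167,3)]
E
python3 e2.py
```

```text
time_s: 38.4
ee_pos: [586.9, 112.7, 195.0]
ee_rot: [-179.8, 0.6, 67.7]
force: [0.6, -0.1, 0.6]
gripper_width: 91.3
38.4 [586.87139174 112.71759398 195.03433079] [-179.78513983    0.62294476   67.72272209]
[260.1 109.2] [ 236   83   48   54 1952] ((258.5540466308594, 110.32432556152344), (55.40245819091797, 44.71652603149414), 80.53767395019531)
[466.  128.7] [ 434  104   78   48 1942] ((473.28936767578125, 126.554443359375), (78.60639190673828, 43.861328125), 3.945185899734497)
[259.91836426 108.31684787]
.........####...........
......###########.......
....###############.....
..###################...
.####################...
.#####################..
######################..
#######################.
#######################.
#######################.
.######################.
.#######################
..######################
...#####################
.....###################
........###############.
..........############..
............#########...
0.0527 [610.  169.7] [280. -24.]
0.0535 [610.1 169.6] [281. -27.]
0.0543 [610.1 169.5] [280. -25.]
0.0563 [610.  169.6] [284.  38.]
0.0565 [610.2 169.6] [-80. -28.]
0.0566 [610.  169.7] [285.  39.]
```

The fit shows the pink egg was upright at (608,213). It now lies with its widest point at (610,170), narrow end towards −79°, and its broad end about 22 mm from where it stood. I'd need to tilt it by about 98° to stand it up, and there's no room for that beside the pot. So I'll carry it 22 mm so that its broad end is back on its original spot, lowered gently, and lying.

```bash
python3 -m jog '0 0 2.1 .3 .8 0 1;0 0 4.2 .7 1.6 0 1;0 0 6.66 .94 2.2 -1 1;0 0 6.66 .94 2.2 -2.5 1;0 0 6.66 .94 2.2 -4 1';python3 -m jog '-.98 -.19 0 0 0 0 1;-1.96 -.38 0 0 0 0 1;-1.96 -.38 0 0 0 0 1'
```

```text
time_s: 39.08
ee_pos: [611.1, 169.4, 96.3]
ee_rot: [179.9, 0.5, 101.2]
force: [0.0, -0.6, -0.1]
gripper_width: 91.6
time_s: 39.45
ee_pos: [610.6, 170.2, 96.7]
ee_rot: [-180.0, 10.4, 101.3]
force: [-0.5, 0.2, 0.1]
gripper_width: 91.5
```

```bash
python3 -m jog '0 0 0 0 -.1 -1.3 1;0 0 0 0 -.1 -2.5 1;0 0 0 0 -.1 -3.2 1;0 0 0 0 -.1 -3.46 1;0 0 0 0 -.1 -3.46 1';python3 -m jog '0 0 0 0 0 0 .75;0 0 0 0 0 0 .6;0 0 0 0 0 0 .5;0 0 0 0 0 0 .4;0 0 0 0 0 0 .3' 5;python3 -m jog '0 0 0 0 0 0 0;0 0 0 0 0 0 0'
```

```text
time_s: 40.08
ee_pos: [611.4, 164.5, 10.8]
ee_rot: [179.9, 10.4, 101.0]
force: [-0.1, -0.6, -0.6]
gripper_width: 91.5
time_s: 40.7
ee_pos: [611.0, 164.3, 10.6]
ee_rot: [180.0, 10.5, 101.0]
force: [0.2, -0.6, 0.2]
gripper_width: 43.7
time_s: 40.95
ee_pos: [611.0, 164.3, 10.5]
ee_rot: [180.0, 10.5, 101.0]
force: [-0.3, -0.4, -0.3]
gripper_width: 43.3
```

```bash
python3 -m jog '0 0 0 0 0 .3 0;0 0 0 .04 .3 .4 0;0 0 0 .08 .6 .4 0;0 0 0 .09 .88 .4 0;0 0 0 .09 .88 .2 0';python3 -m jog '0 0 0 0 0 -.1 0;0 0 0 0 0 -.17 0;0 0 0 0 0 -.18 0;0 0 0 0 0 -.18 0'; python3 -m jog '0 0 0 0 0 0 .45;0 0 0 0 0 0 .5;0 0 0 0 0 0 .54;0 0 0 0 0 0 .6;0 0 0 0 0 0 .7'
```

```text
time_s: 41.58
ee_pos: [613.5, 187.2, 15.5]
ee_rot: [179.9, 10.4, 101.0]
force: [0.4, -0.7, -0.3]
gripper_width: 43.6
time_s: 42.08
ee_pos: [613.3, 186.2, 11.0]
ee_rot: [180.0, 10.5, 100.9]
force: [1.0, -0.3, -1.9]
gripper_width: 43.8
time_s: 42.7
ee_pos: [613.2, 186.3, 11.0]
ee_rot: [180.0, 10.5, 101.0]
force: [-0.5, -0.4, -0.5]
gripper_width: 61.7
```

```bash
python3 -m jog '0 0 0 0 0 .5 .75;0 0 0 0 0 1.8 .75;0 0 0 0 0 4 .75;0 0 0 0 0 6 .75;0 0 0 0 -1.5 8 .75';python3 -m jog '1.96 .38 0 -.5 -2 0 .75;1.96 .38 0 -1 -4 0 .75;1.96 .38 0 -1 -4 0 .75;1.96 .38 0 -1 -4 0 .75'
python3 - <<'E'
from h import *
s=env.state();print(s["time_s"],s["ee_pos"],s["force"])
T=lambda n:cv2.imread(f"pics/{n}.png")[...,::-1].copy()
P=camera_params("wrist");w=grab_frame("wrist");save("w12",w);a=grab_frame("scene");b=grab_frame("side");save("s12",a);save("d12",b)
pk=lambda h:((h[...,0]>160)|(h[...,0]<6))&(h[...,1]>75)&(h[...,2]>45)
m=near(w,pk,proj("",(612,192,22),P)[0],200);print([r for r in eggfit([(P,m)],612,192,3)][:3])
pur=lambda h:(h[...,0]>125)&(h[...,0]<155)&(h[...,1]>90)
grn=lambda h:(h[...,0]>50)&(h[...,0]<85)&(h[...,1]>120)
red=lambda h:((h[...,0]>172)|(h[...,0]<6))&(h[...,1]>150)
for nm,f,bx in(("purple",pur,(265,295,50,50)),("green",grn,(335,330,50,45)),("scoop",red,(165,275,60,30)),("pot eggs",brown,(245,185,70,60)),("disp",white,(232,128,25,30)),("mug",white,(150,200,60,60))):
    for im in(T("scene"),a):
        try:c,st=blob(im,bx,f);print(nm,c.round(1),st)
        except ValueError:print(nm,None)
for i,c,st,m in comps(a,brown,80):
    if st[4]<500:print("brown",c.round(1),st)
# difference to the first scene picture
d=cv2.absdiff(cv2.GaussianBlur(a,(5,5),0),cv2.GaussianBlur(T("scene"),(5,5),0)).max(2)>35
n,l,st,c=cv2.connectedComponentsWithStats(d.astype(np.uint8))
print([(st[i][:5].tolist()) for i in range(1,n) if st[i,4]>15])
for k,im in(("scene",a),):
    u=proj(k,(560,265,22))[0].astype(int)
    for row in cv2.cvtColor(im,cv2.COLOR_RGB2GRAY)[u[1]-16:u[1]+16,u[0]-20:u[0]+20].astype(int):print("".join(" .:-=+*#%@"[min(9,max(0,(v-40)//20))] for v in row))
E
```

```text
time_s: 43.32
ee_pos: [613.4, 150.3, 213.6]
ee_rot: [179.9, 10.4, 101.1]
force: [0.2, -0.8, 0.2]
gripper_width: 68.2
time_s: 43.82
ee_pos: [588.5, 49.3, 211.7]
ee_rot: [179.9, 0.4, 100.9]
force: [-0.3, -0.6, -0.1]
gripper_width: 68.3
43.825 [588.48931895  49.2641157  211.721115  ] [-0.30285831 -0.6345512  -0.13088746]
[(np.float64(0.0529), array([610.7, 192. ]), array([278.,  16.])), (np.float64(0.0542), array([610.8, 192. ]), array([277.,  14.])), (np.float64(0.0542), array([610.7, 192.1]), array([279.,  16.]))]
purple [287.8 319.5] [280 311  17  18 245]
purple [287.9 319.5] [280 311  17  18 245]
green [357.2 350.6] [349 342  18  19 272]
green [357.3 350.6] [349 342  18  19 272]
scoop [202.9 289. ] [175 281  44  17 327]
scoop [203. 289.] [175 281  44  17 327]
pot eggs None
pot eggs [290.5 222.8] [283 215  16  17 201]
disp [243.2 136.1] [240 133   7   7  27]
disp [243.2 136.4] [240 133   8   8  36]
mug [174.8 226. ] [158 210  32  28 266]
mug [174.4 225.8] [158 209  32  29 331]
brown [404.7  40.8] [390  27  36  28 353]
brown [431.8  60.2] [422  39  21  39 342]
brown [503.8  85.2] [492
[... 1718 characters left out ...]
-==
-===========+##**+++*#######*++*+:--:--=
============+##*++++*#######*++++---::--
============*##*+*++*######*+++*=---:--:
============*###*+**+*####**++*=-----:::
============*%%%#++***###**++*+-:--:::::
============*%%%%#+++**#****++=:::::::::
============+#%%%##*+++++++++=-::----:::
=============*%%####*+++++++++--:::--:::
============-=#%###%#*+++++++=--::::::--
============--+####%%##**+++=----:::::::
=============-=+*#%%%%###*+=----:-::::::
=================+*#%####+=-------::::::
===================**++++=-------::::::-
=====================-==-======--:------
=-==============================------==
====================================--==
==================================--=-==
```

```bash
python3 -m jog '0 0 0 -.2 -2 .5 .75;0 0 0 -.4 -4 1 .75;0 0 0 -.6 -6 1.5 .75;0 0 0 -.8 -8.2 2 .75;0 0 0 -1 -10.4 2 .75';python3 -m jog '0 0 0 0 -2 0 .75;0 0 0 0 -2 0 .75;0 0 0 0 -2 0 .75'
python3 - <<'E'
from h import *
a=grab_frame("scene");b=grab_frame("side");save("s13",a);save("d13",b);s7=cv2.imread("pics/s7.png")[...,::-1].copy();d7=cv2.imread("pics/d7.png")[...,::-1].copy()
for nm,im in(("s7",s7),("now",a)):
    print(nm,[(c.round(1).tolist(),int(st[4])) for i,c,st,m in comps(im,brown,80) if 245<c[0]<320 and 180<c[1]<250],"knob dark",blob(im,(218,150,45,45),lambda h:h[...,2]<70))
print("side knob",[blob(x,(240,165,45,45),lambda h:h[...,2]<70) for x in(d7,b)])
print(env.state()["time_s"],env.state()["force"])
env.job_done()
E
```

```text
time_s: 44.6
ee_pos: [564.4, -211.7, 262.1]
ee_rot: [179.8, 0.5, 101.1]
force: [1.8, -0.2, 0.2]
gripper_width: 68.1
time_s: 44.98
ee_pos: [563.8, -259.8, 260.6]
ee_rot: [180.0, 0.4, 101.0]
force: [0.7, -0.1, -0.7]
gripper_width: 68.3
s7 [([265.1, 206.7], 189), ([290.5, 222.8], 200)] knob dark (array([237.06760563, 178.66760563]), array([225, 167,  26,  24, 355], dtype=int32))
now [([265.2, 206.6], 194), ([290.5, 222.8], 200)] knob dark (array([237.01694915, 178.65536723]), array([225, 167,  26,  24, 354], dtype=int32))
side knob [(array([257.32903226, 187.00967742]), array([246, 176,  25,  21, 310], dtype=int32)), (array([257.32903226, 187.00967742]), array([246, 176,  25,  21, 310], dtype=int32))]
45.075 [ 0.28670394 -0.34094456  0.13727106]
the job is handed in; nothing more can be done
```

The job itself is done and was handed in at 45 s of the 66 s, but I knocked cup b over and pushed the pink look-alike along the way. I could only partly put the pink one back.

**Done as asked:**
- **Eggs:** both stand upright in the pot, one on each side of the partition. Each was let go about 1 mm above the floor, and the last pictures show neither has moved since.
- **Knob:** it went onto the shaft after the eggs and met the block at exactly the fully-home height. The arm pressed it with about 8 N. Its position was unchanged in the last check.

**What went wrong:**
- **Cup b:** when I lifted egg b, the finger pads most likely also pinched the cup's rim. The cup ended up on its side. I stood it upright again at roughly (557, 265), about 60 mm from where it started.
- **Pink look-alike:** it was also knocked over and pushed about 45 mm. I put it back with its broad end on its original spot, but it is lying down, not standing as before. There wasn't room beside the pot to turn it upright.

**Last checks:**
- Cup a is standing.
- The purple and green look-alikes, scoop, dispenser and mug match the first picture.
- I did not measure the teapot and teaspoon separately.
- The arm touches nothing.

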